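Fit the keyed gear and shut the drive unit

TASK

Fit the loose toothed gear onto the shaft inside the open drive unit, hub upward, turned so that its keyway slides over the key, and pushed fully home. Then break the locked lid stay by pressing its knuckle knob down, and lower the lid gently until it is fully shut over the gear.

Things in the scene. Friction and masses are not known exactly. Their poses are not given: they have to be found in the camera images.
- gear: plain steel spur gear lying loose on the table, hub up: toothed disc 76 mm diameter and 12 mm thick with a coaxial round hub 36 mm diameter on top, 40 mm high in all, 0.2 kg. Through bore 18.4 mm diameter with one keyway 8 mm wide that reaches 14 mm from the axis. Origin: centre of the underside; z up the hub, x from the axis toward the keyway.
- drive_box: grey open-topped drive housing fixed to the table, 170 mm (x) by 160 mm (y) by 80 mm high, walls 6 mm, small flange feet. Origin: centre of the underside; its x points from its front wall (robot side) to the hinge side, z up. The vertical shaft stands 10 mm to -x of its centre.
- shaft_seat (a point): where the gear's underside comes to rest: on the axis of the upright shaft, on its round boss (48 mm diameter), 16 mm above the table. z up the shaft, x from the axis toward the key. Shaft 16 mm diameter, tapered tip 38 mm above the seat; key 6 mm wide, reaching 12.5 mm from the axis, from 2 to 28 mm above the seat. The shaft turns stiffly (0.5 N m); its key points a different way each time.
- lid (a joint): angle of the lid, a grey plate 174 mm long from the hinge by 160 mm wide by 8 mm thick, hinged along the far rim of the housing: 0 = shut flat on the rim, about 1.66 = the start, a little past upright. Its stiff hinge (0.3 N m) holds it wherever it is left; it cannot move down while the stay is locked.
- lid_hinge (a point): middle of the lid's hinge line, which runs along y of the housing, level with the underside of the shut lid. The point's axes turn with the lid: x points from the lid's free edge to the hinge, z out of its outer (upper) face, which lies 8 mm from the hinge line.
- lid_edge (a point): middle of the lid's free edge, 174 mm from the hinge, at mid-thickness; axes as lid_hinge.
- stay (a joint): fold angle of the two-link steel lid stay at its knuckle, on the housing's -y side: -0.08 = straight and locked just past dead centre, grows as the knuckle is pressed down, about 2.6 with the lid shut. Stiff: some 3 to 7 N on the knob break it. As it folds it draws the lid with it; the links and the lid move freely together, so the lid can be lowered by hand once the stay is broken.
- stay_knob (a point): centre of the black knuckle knob, a level cylinder 18 mm diameter, 26 mm long, parallel to the hinge line, 60 mm out from the housing's -y wall and about 0.11 m above the table when locked. Moves down and toward the hinge side on a circle about stay_pivot: 56 degrees above level when locked, 34 with the lid at 1.2 rad, 22 with the lid shut. Press slowly, some 30 mm, to break the stay.
- stay_pivot (a point): fixed point on the axis about which the stay's lower link and its knob swing, 35 mm above the table, 60 mm out from the -y wall; the knob's centre is 90 mm from it. The links themselves lie only 3 to 10 mm out from that wall and rise to the lid's side: keep the gripper's body outside them.
There are look-alikes about, which are no part of the job. What is shaped like the gear but yellow is not meant.

How it is judged:
By the outcome, as a careful person would: the job done as asked, in the order asked, and still so for the second after the job is handed in, with the robot touching nothing.
It also fails if it takes over 72 s, if anything falls off the work surface, if the arm or the gripper's body presses on something with over 40 N, if the wrist force passes 120 N, or if a joint passes its speed limit or range.

ROBOT

A 6-joint arm with a two-finger parallel gripper is mounted at the origin on a cart in front of the work surface, level with it; the furniture and walls round the work are solid. World frame = base frame: x ahead of the robot, y to its left, z up, the work surface at z = 0. Lengths are in mm, angles in rad, forces in N, time in s.
With the tool pointing down it reaches from about 275 to 1000 mm from the base axis. Payload 8.4 kg.
Tool frame: the origin (TCP) lies at the very end of the fingers, on their centre line; the grasp point (between the pads) lies 19 mm behind it; z points along the fingers, y is the direction in which the jaws open and shut (so a half turn about z gives the same grasp; the last joint's range is limited). The gripper opens to 85 mm and grips with 20 to 120 N. Pads are 22 mm wide; open, the fingers measure 114 mm over their backs; the gripper's body (76 mm by 85 mm) begins 54 mm behind the grasp point. The pads swing forward as they close: fully open they stand 13 mm farther back than shut.
Start: joints at [1.264, 0.353, 1.633, -0, 1.155, -0.002], TCP at [187.562, 596.195, 204.081] pointing down, gripper open.
Joint ranges: [-2.63, 2.63], [-0.92, 2.1], [0.06, 2.66], [-1.3, 4.44], [0, 2.69], [-3.02, 3.02]. Speed limits (rad/s): [2.22, 2.22, 2.79, 3.14, 3.14, 3.14].

INTERFACE

Orientations are given as [roll, pitch, yaw] about the fixed x, y, z axes, in that order (R = Rz(yaw) Ry(pitch) Rx(roll)).
In Python, from rig import r gives the robot as it stands.
- The arm moves only by the tool move_arm, never from a script. Its argument "increments" is a list of rows, each an object of numbers: "tx", "ty", "tz": the shift along the tool's x, y, z in cm; "rx", "ry", "rz": the turn, a rotation vector about the tool's x, y, z in degrees; "gripper": the gripper's target within -1 to 1 (fully open at 1, half-way at 0, shut at -1). A call has 1 to 12 rows; each row shifts and turns the commanded pose from where the row before left it, along the tool's axes as they then stand; what a row does not reach is not made up. A row lasts 1/10 s, in which the tool goes at most 50 mm and 8.59 degrees, less where a joint would pass 70% of its speed; a pose out of reach is approached as far as the arm can. A call is refused whole if a number of a shift passes 5 or a number of a turn 8.59, either way. A call with a gripper value outside its range is refused whole. The fingers move at their own pace and stop on an object; "squeeze" is the grip in N (left out, the last holds). Time passes only in rows, so rows that do not move let the fingers close. It gives the time, the measured TCP pose, the force and the opening at its end, in the units of the state.
- r.sense(): the state, without advancing time (a new reading comes with each control period).
- r.grab_frame(name): name is "scene" or "side" or "wrist"; returns (picture, depth): 384x512x3 uint8, red, green, blue; 384x512 float32, mm along the optical axis (not along the pixel's ray), 0 where there is no reading.
- r.camera_model(name): a dict with "fx", "fy", "cx", "cy" (pixels), "R" (3x3) and "t" (3): a world point X has camera coordinates R X + t; the wrist camera has in their place "hand_eye" (4x4, takes a point from camera to tool coordinates, whose origin is the TCP and whose axes are the flange's). Camera axes: x right, y down, z forward; pixel columns grow to the right and rows downward; lengths in mm; the calibration is good to about 2 mm. The wrist camera is an equidistant fisheye: a pixel r from the principal point sees the ray r / f radians off the axis. A picture is of the moment at which its call begins: read the wrist's pose just before it. camera_model takes no time and is no camera call.
- r.sign_off(): hands the job in, once; it reports no verdict.
Trained networks look in the newest picture that a camera, given by its name, has taken for a name from the list of things; names that differ only in an ending like _2 or _b are one class to them, and where a whole thing is asked for, a point or a joint stands for the part that bears it (a point fixed in the world has none). Each returns a list of dicts, best first, with "confidence" (0 to 1); they miss things now and then, are a little off and sometimes report something else, mostly with a low value. They report only what shows in the picture. A call takes as long as a camera call. They do not tell look-alikes from the thing itself.
- r.cut_out(query, camera): "mask" (384x512 bool, what is visible of it) and "bbox" ([left, top, right, bottom] in pixels, round what is visible of it).
- r.place_of(query, camera): "location" ([row, column] in pixels: a listed point, or the origin of a listed thing).
The state is a dict: "clock": time; "qpos": joint angles; "qvel": joint speeds; "joint_efforts": joint torques, N m; "eef_pos": TCP position; "tcp_rot": TCP orientation; "contact_force": force on the tool from outside, world axes, zero at the start; "wrist_torque": the same for the moment, N m; "opening": opening from 0.0 (shut) to 1.0 (fully open).
Only numpy, scipy, OpenCV 4.12 (cv2) and the standard library are available. Lean on these libraries where they do the work, as an engineer would, in place of code of your own. Each camera call takes 0.05 s, during which the arm holds its last target. There are 200 camera calls.

## Working session

There is one attempt and no reset: what is moved stays moved. The work goes in short steps, Python scripts to look and compute and a tool call to move; the robot and the scene stay as the last step left them, time stands still between calls to the robot, and variables do not carry over. Pictures are saved under pics/ and viewed, about 8 in all and at most 12, crops included, and the job is handed in when it is done.

Besides the shell and the picture viewer there is one more tool, called after "Request:" by a JSON object that holds its "method" and its "body". move_arm: Moves the arm, as the interface text tells. Its arguments: {"type":"object","properties":{"increments":{"type":"array","items":{"type":"object","properties":{"tx":{"type":"number"},"ty":{"type":"number"},"tz":{"type":"number"},"rx":{"type":"number"},"ry":{"type":"number"},"rz":{"type":"number"},"gripper":{"type":"number"}}}},"squeeze":{"type":"number"}},"required":["increments"]}

```bash
mkdir -p pics; ls
cat > h.py <<'E'
import numpy as np, cv2
from rig import r
from scipy.spatial.transform import Rotation as Ro
def pts(cam,depth,mask=None):
    m=r.camera_model(cam); v,u=np.nonzero((depth>0)&(mask if mask is not None else True))
    d=depth[v,u]; 
    if 'R' in m:
        c=np.stack([(u-m['cx'])/m['fx']*d,(v-m['cy'])/m['fy']*d,d],1)
        return (c-np.array(m['t']))@np.array(m['R']), v,u
def wr(v,u,d,m,s):
    # wrist pixel+depth -> world
    u=np.asarray(u,float);v=np.asarray(v,float)
    x=(u-m['cx'])/m['fx'];y=(v-m['cy'])/m['fy'];th=np.hypot(x,y)+1e-9
    t=np.tan(th)/th
    c=np.stack([x*t*d,y*t*d,d+0*x,np.ones_like(x)],-1)
    p=c@np.array(m['hand_eye']).T
    return p[...,:3]@Ro.from_euler('xyz',s['tcp_rot']).as_matrix().T+np.array(s['eef_pos'])
def proj(cam,X):
    m=r.camera_model(cam);c=np.array(m['R'])@np.array(X,float)+np.array(m['t'])
    return m['fx']*c[0]/c[2]+m['cx'],m['fy']*c[1]/c[2]+m['cy'],c[2]
def save(n,p,s=1): cv2.imwrite('pics/'+n+'.png',cv2.resize(p[...,::-1],None,fx=s,fy=s,interpolation=cv2.INTER_CUBIC))
E
python3 - <<'E'
from h import *
print(r.sense()); print(r.camera_model('wrist'))
fr={}
for c in('scene','side'):
    p,d=r.grab_frame(c); fr[c]=p
    P,v,u=pts(c,d); W=np.full(d.shape+(3,),np.nan);W[v,u]=P
    np.savez(f'{c}.npz',p=p,d=d,W=W)
    m=r.camera_model(c); print(c,m['fx'],'cam at',-np.array(m['R']).T@np.array(m['t']))
    for q in('gear','drive_box'):
        for o in r.cut_out(q,c)[:4]:
            print(q,o['confidence'],o['bbox'],np.nanmedian(W[o['mask']],0).round(),np.nanpercentile(W[o['mask']],98,axis=0).round(),p[o['mask']].mean(0).round())
    for q in('gear','shaft_seat','lid_hinge','lid_edge','stay_knob','stay_pivot','drive_box'):
        for o in r.place_of(q,c)[:3]:
            a,b=map(int,o['location']); print(q,round(o['confidence'],2),a,b,W[min(a,383),min(b,511)].round())
save('both',np.vstack([fr['scene'],fr['side']]),.78)
save('scene',fr['scene'],1.5)
E
```

```text
pics
{'clock': 0.0, 'qpos': array([ 1.26358535e+00,  3.53661495e-01,  1.63411396e+00,  2.45930048e-05,
        1.15521791e+00, -2.38585468e-03]), 'qvel': array([-0.00020554, -0.00102189,  0.00077148, -0.00151816, -0.00250867,
        0.00051218]), 'joint_efforts': array([ 6.22745065e-04, -6.05263567e+01, -3.42072415e+01,  2.01755847e-04,
        9.30825539e-03,  5.69188430e-06]), 'eef_pos': array([187.40861528, 595.70692979, 203.36201172]), 'tcp_rot': array([-3.14019200e+00, -2.58276084e-05,  2.83675757e+00]), 'contact_force': array([ 0.37908878, -0.63445024, -0.01323513]), 'wrist_torque': array([-0.01505327,  0.00927649,  0.03870823]), 'opening': 0.9984192209980531}
{'fx': 297.3186396354542, 'fy': 297.3186396354542, 'cx': 256.085098830995, 'cy': 184.39998353452341, 'hand_eye': array([[ 1.37549367e-04, -9.57167034e-01, -2.89536269e-01,
         7.42950027e+01],
       [ 9.99999641e-01,  3.73804242e-04, -7.60677689e-04,
         2.64648586e-01],
       [ 8.36325493e-04, -2.89536060e-01,  9.57166741e-01,
        -1.69814227e+02],
       [ 0.00000000e+00,  0.00000000e+00,  0.00000000e+0
[... 767 characters left out ...]
79 176 193 [480. 283.  22.]
side 424.4425319506021 cam at [1114.10148833 -640.36824312  756.30581743]
gear 0.85 [120.1, 306.4, 157.3, 333.6] [ 520. -347.   11.] [ 544. -309.   40.] [101.  99.  99.]
gear 0.75 [147.2, 262.2, 176.9, 287.7] [ 450. -230.   11.] [ 475. -191.   40.] [158. 133.  40.]
drive_box 0.92 [272.6, 113.7, 343.2, 217.1] [506. 257.  48.] [618. 387. 251.] [87. 88. 90.]
gear 0.97 274 159 [ 450. -237.   30.]
gear 0.63 322 136 [ 522. -358.   23.]
shaft_seat 0.62 194 299 [529. 220.  63.]
lid_hinge 0.73 177 332 [605. 268. 129.]
lid_edge 0.83 129 343 [592. 322. 253.]
stay_knob 0.69 194 308 [589. 175. 112.]
stay_knob 0.3 126 345 [585. 344. 252.]
drive_box 0.93 194 304 [546. 221.  70.]
```

View pics/scene.png

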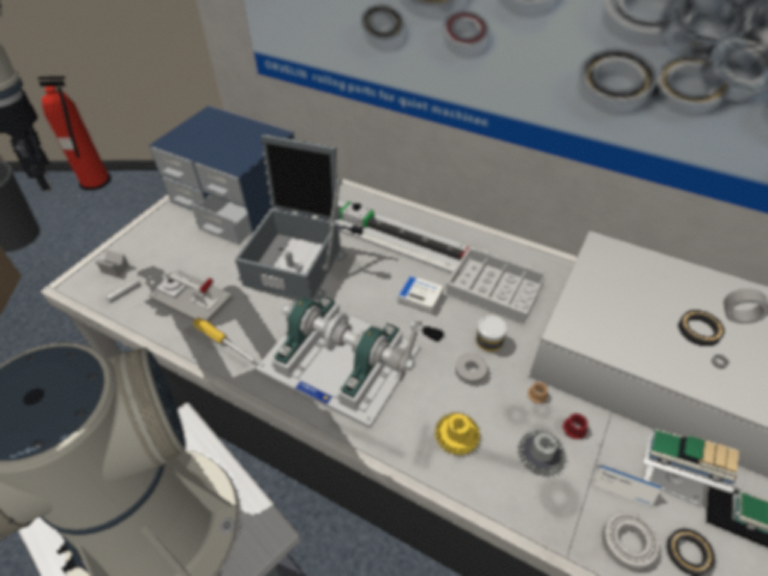

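View pics/both.png

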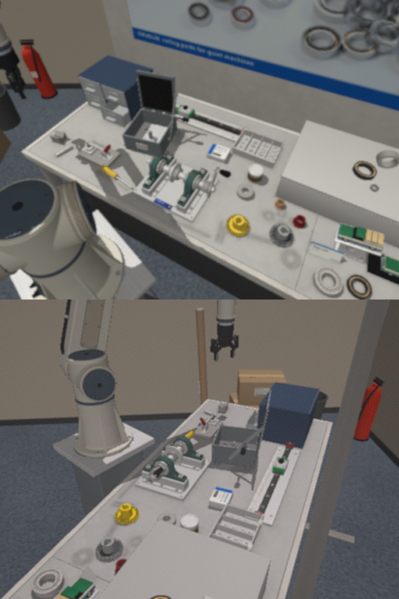

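The steel gear meant is at scene (358,301): grey, hub up, at about (500,-343). The yellow one at (308,289) is the look-alike. Next I measure the box from the depth data.

```bash
cat >> h.py <<'E'
def plan(target,yaw=None,n=None,s=None):
    """print per-row tool increments to straight-line to target (tool down)"""
    s=s or r.sense(); R=Ro.from_euler('xyz',s['tcp_rot'])
    R2=R if yaw is None else Ro.from_euler('xyz',[np.pi,0,yaw])
    d=np.array(target)-s['eef_pos']; rv=np.degrees((R.inv()*R2).as_rotvec())
    print('tool cm',(R.inv().apply(d)/10).round(2),'tool rotvec deg',rv.round(1),'world',d.round(1))
E
python3 - <<'E'
from h import *
for c in('scene','side'):
    f=np.load(c+'.npz');W=f['W'].reshape(-1,3);W=W[~np.isnan(W[:,0])]
    roi=(W[:,0]>380)&(W[:,0]<700)&(W[:,1]>150)&(W[:,1]<420)
    P=W[roi]
    L=P[(P[:,2]>110)&(P[:,2]<300)&(P[:,0]>540)]
    L=L[(L[:,1]>230)]
    c0=np.median(L,0);k=np.abs(L-c0).max(1)<120;L=L[k]
    for _ in range(3):
        m=L.mean(0);U,S,V=np.linalg.svd(L-m,full_matrices=False);n=V[2];e=np.abs((L-m)@n);L=L[e<max(3,2*np.median(e))]
    n=n*np.sign(n[0]);print(c,'lid n',n.round(3),'yaw',np.arctan2(n[1],n[0]).round(3),m.round(),len(L),L.min(0).round(),L.max(0).round())
    rim=P[(P[:,2]>72)&(P[:,2]<88)]
    print('rim',len(rim)); 
    if len(rim)>10:
        b=cv2.minAreaRect(rim[:,:2].astype(np.float32));print(b,cv2.boxPoints(b).round())
    W0=f['W'];g=np.nanmedian
    T=P[(P[:,2]>20)&(P[:,2]<65)]
plan([430,280,330],yaw=3.0)
E
```

```text
scene lid n [ 0.888  0.447 -0.105] yaw 0.466 [575. 334. 191.] 1544 [540. 255. 110.] [617. 409. 257.]
rim 574
((494.0836486816406, 288.765625), (176.61643981933594, 171.65306091308594), 26.472322463989258) [[377. 326.]
 [453. 173.]
 [611. 251.]
 [535. 405.]]
side lid n [ 0.852  0.472 -0.228] yaw 0.506 [605. 286. 214.] 201 [552. 249. 145.] [625. 380. 255.]
rim 382
((498.21026611328125, 287.11724853515625), (177.9925994873047, 176.10536193847656), 28.34421730041504) [[378. 322.]
 [462. 167.]
 [618. 252.]
 [535. 407.]]
tool cm [-32.62 -22.89 -12.59] tool rotvec deg [ 0.  -0.  -9.4] world [ 242.4 -316.2  125.9]
```

Run:
```python
from h import *
plan([440,262,240],yaw=0.465+np.pi)
```

```text
tool cm [-34.11 -24.3   -3.59] tool rotvec deg [  0.    0.  -44.1] world [ 252.4 -334.2   35.9]
```

Request:
{"method": "move_arm", "body": {"increments": [{"tx": -3.4, "ty": -2.4, "tz": -0.4}, {"tx": -3.4, "ty": -2.4, "tz": -0.4}, {"tx": -3.4, "ty": -2.4, "tz": -0.4}, {"tx": -3.4, "ty": -2.4, "tz": -0.4}, {"tx": -3.4, "ty": -2.4, "tz": -0.4}, {"tx": -3.4, "ty": -2.4, "tz": -0.4}, {"tx": -3.4, "ty": -2.4, "tz": -0.4}, {"tx": -3.4, "ty": -2.4, "tz": -0.4}, {"tx": -3.4, "ty": -2.4, "tz": -0.4}, {"tx": -3.4, "ty": -2.4}]}}

```text
invalid input
```

Request:
{"method": "move_arm", "body": {"increments": [{"rz": -7.4}, {"rz": -7.4}, {"rz": -7.4}, {"rz": -7.4}, {"rz": -7.4}, {"rz": -7.1}, {}, {}, {}]}}

```text
invalid input
```

```bash
cat > lookw.py <<'E'
from h import *
import sys
def look(n):
    s=r.sense();p,d=r.grab_frame('wrist');m=r.camera_model('wrist')
    np.savez('w_'+n+'.npz',p=p,d=d,pos=s['eef_pos'],rot=s['tcp_rot'])
    print(s['clock'],s['eef_pos'].round(1),s['tcp_rot'].round(3),s['qpos'].round(2),s['contact_force'].round(1))
    v,u=np.mgrid[:384,:512];W=wr(v,u,d.astype(float),m,s);W[d<=0]=np.nan
    return s,p,d,W
E
python3 - <<'E'
from lookw import *
s,p,d,W=look('box')
save('wbox',p,1.5)
for q in('shaft_seat','lid_hinge','lid_edge','stay_knob','stay_pivot','drive_box'):
    for o in r.place_of(q,'wrist')[:2]:
        a,b=map(int,o['location']); print(q,round(o['confidence'],2),a,b,W[min(a,383),min(b,511)].round(1))
E
```

```text
1.0 [187.6 596.2 204.1] [ 3.142 -0.     2.837] [ 1.26  0.35  1.63  0.    1.16 -0.  ] [-0.   0.3 -0.5]
```

View pics/wbox.png

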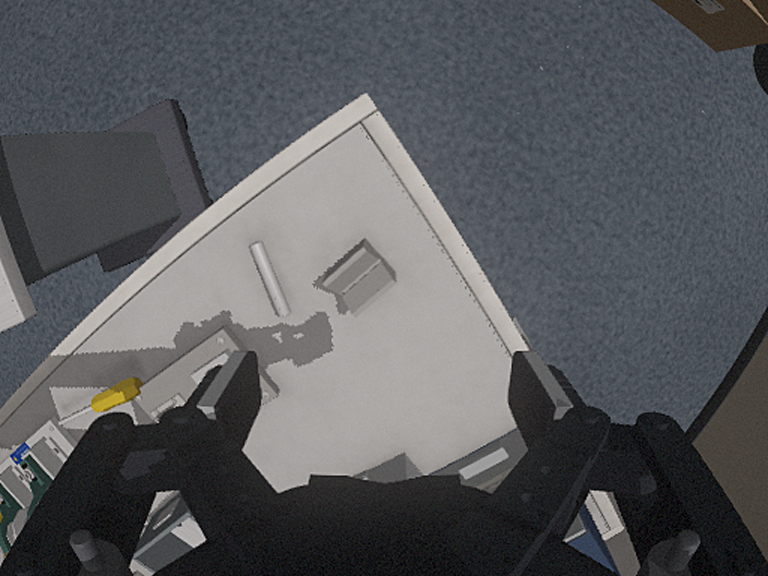

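The picture shows the arm has not moved: it still looks at the table corner, with the fingers at rows 230-280. I'll retry with every key given.

Request:
{"method": "move_arm", "body": {"increments": [{"tx": -3.4, "ty": -2.4, "tz": -0.4, "rx": 0, "ry": 0, "rz": 0, "gripper": 1}, {"tx": -3.4, "ty": -2.4, "tz": -0.4, "rx": 0, "ry": 0, "rz": 0, "gripper": 1}]}}

```text
clock: 1.55
eef_pos: [238.0, 529.6, 211.8]
tcp_rot: [-3.141, 0.0, 2.839]
contact_force: [1.4, 0.3, 0.5]
opening: 1.001
```

Request:
{"method": "move_arm", "body": {"increments": [{"tx": -3.4, "ty": -2.4, "tz": -0.4, "rx": 0, "ry": 0, "rz": 0, "gripper": 1}, {"tx": -3.4, "ty": -2.4, "tz": -0.4, "rx": 0, "ry": 0, "rz": 0, "gripper": 1}, {"tx": -3.4, "ty": -2.4, "tz": -0.4, "rx": 0, "ry": 0, "rz": 0, "gripper": 1}, {"tx": -3.4, "ty": -2.4, "tz": -0.4, "rx": 0, "ry": 0, "rz": 0, "gripper": 1}, {"tx": -3.4, "ty": -2.4, "tz": -0.4, "rx": 0, "ry": 0, "rz": 0, "gripper": 1}, {"tx": -3.4, "ty": -2.4, "tz": -0.4, "rx": 0, "ry": 0, "rz": 0, "gripper": 1}, {"tx": -3.4, "ty": -2.4, "tz": -0.4, "rx": 0, "ry": 0, "rz": 0, "gripper": 1}, {"tx": -3.4, "ty": -2.4, "tz": 0, "rx": 0, "ry": 0, "rz": 0, "gripper": 1}]}}

```text
clock: 2.35
eef_pos: [441.0, 263.9, 240.9]
tcp_rot: [3.14, 0.001, 2.837]
contact_force: [1.1, 0.5, 0.3]
opening: 0.998
```

Request:
{"method": "move_arm", "body": {"increments": [{"tx": 0, "ty": 0, "tz": 0, "rx": 0, "ry": 0, "rz": -7.4, "gripper": 1}, {"tx": 0, "ty": 0, "tz": 0, "rx": 0, "ry": 0, "rz": -7.4, "gripper": 1}, {"tx": 0, "ty": 0, "tz": 0, "rx": 0, "ry": 0, "rz": -7.4, "gripper": 1}, {"tx": 0, "ty": 0, "tz": 0, "rx": 0, "ry": 0, "rz": -7.4, "gripper": 1}, {"tx": 0, "ty": 0, "tz": 0, "rx": 0, "ry": 0, "rz": -7.4, "gripper": 1}, {"tx": 0, "ty": 0, "tz": 0, "rx": 0, "ry": 0, "rz": -7.1, "gripper": 1}, {"tx": 0, "ty": 0, "tz": 0, "rx": 0, "ry": 0, "rz": 0, "gripper": 1}, {"tx": 0, "ty": 0, "tz": 0, "rx": 0, "ry": 0, "rz": 0, "gripper": 1}]}}

```text
clock: 3.15
eef_pos: [439.9, 265.2, 240.1]
tcp_rot: [-3.142, 0.0, -2.68]
contact_force: [1.1, 0.1, 0.2]
opening: 0.997
```

Run:
```python
from lookw import *
s,p,d,W=look('box')
save('wbox2',p,1.5)
for q in('shaft_seat','lid_hinge','lid_edge','stay_knob','stay_pivot','drive_box'):
    for o in r.place_of(q,'wrist')[:2]:
        a,b=map(int,o['location']); print(q,round(o['confidence'],2),a,b,W[min(a,383),min(b,511)].round(1))
```

```text
3.15 [439.9 265.2 240.1] [-3.142  0.    -2.68 ] [ 0.54  0.14  1.83 -0.    1.17 -1.49] [1.1 0.1 0.2]
shaft_seat 0.73 187 254 [477.5 281.3  41.3]
lid_hinge 0.67 272 256 [567.7 329.1  84.6]
stay_knob 0.62 253 142 [451.2 216.7 304.7]
drive_box 0.95 191 257 [477.4 285.6  52.4]
```

View pics/wbox2.png

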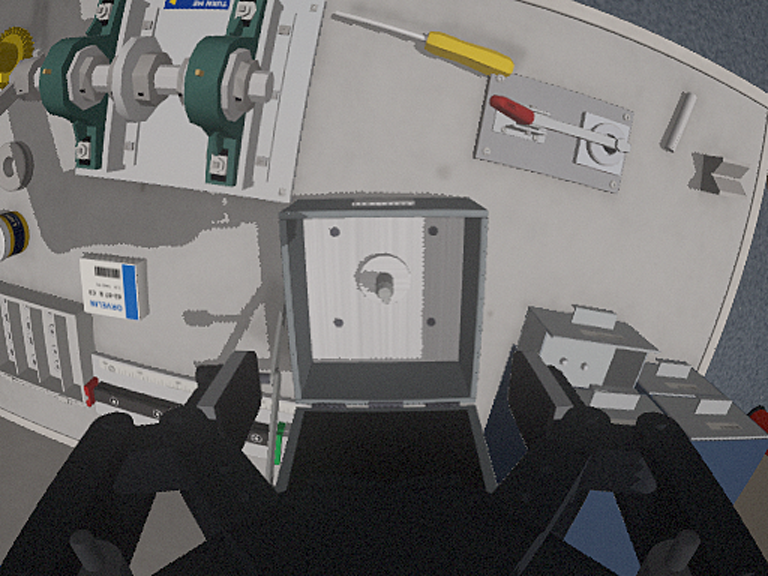

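Shaft at (255,190) unscaled inside the box, lid upright behind it. The knob is hidden by the left finger. Now I fit the axis and key from depth and view an enlarged crop.

Run:
```python
from h import *
f=np.load('w_box.npz');p,d=f['p'],f['d'];s=dict(eef_pos=f['pos'],tcp_rot=f['rot']);m=r.camera_model('wrist')
v,u=np.mgrid[:384,:512];W=wr(v,u,d.astype(float),m,s);W[d<=0]=np.nan
roi=W[(v>115)&(v<280)&(u>175)&(u<335)]
rim=roi[(roi[:,2]>74)&(roi[:,2]<84)]
b=cv2.minAreaRect(rim[:,:2].astype(np.float32));print('rim',len(rim),b)
c=W[150:225,220:290].reshape(-1,3)
print('z hist',np.histogram(c[:,2],bins=range(0,70,4)))
for lo,hi in((14,20),(44,58),(50,58)):
    q=c[(c[:,2]>lo)&(c[:,2]<hi)];print(lo,hi,len(q),np.median(q,0).round(1),q.min(0).round(),q.max(0).round())
# enlarged crop + z map
k=p[160:215,225:285];k=cv2.resize(k,(600,550),interpolation=cv2.INTER_CUBIC)
save('crop',cv2.convertScaleAbs(k,alpha=1.0))
np.set_printoptions(linewidth=250)
print(np.nan_to_num(W[176:208:1,238:270:1,2]).round().astype(int))
```

```text
rim 2988 ((495.05389404296875, 287.620849609375), (173.8295135498047, 170.14620971679688), 27.028657913208008)
z hist (array([   0, 2270, 2070,  390,  311,    7,    9,   11,   10,   13,   16,
         26,   27,   68,    0,    0,    0]), array([ 0,  4,  8, 12, 16, 20, 24, 28, 32, 36, 40, 44, 48, 52, 56, 60, 64,
       68]))
14 20 684 [478.4 283.7  15.9] [459. 264.  14.] [506. 311.  20.]
44 58 121 [480.8 286.6  52.7] [475. 280.  44.] [492. 295.  55.]
50 58 77 [481.7 286.7  53.7] [476. 281.  50.] [488. 293.  55.]
[[ 7  8  8 ... 17 15 15]
 [ 8  8  7 ... 16 16 16]
 [ 9  6  9 ... 15 16 15]
 ...
 [ 7  8  8 ...  7  8  9]
 [ 8  8 10 ...  8  7  7]
 [ 8  8  9 ...  9  8  9]]
```

View pics/crop.png

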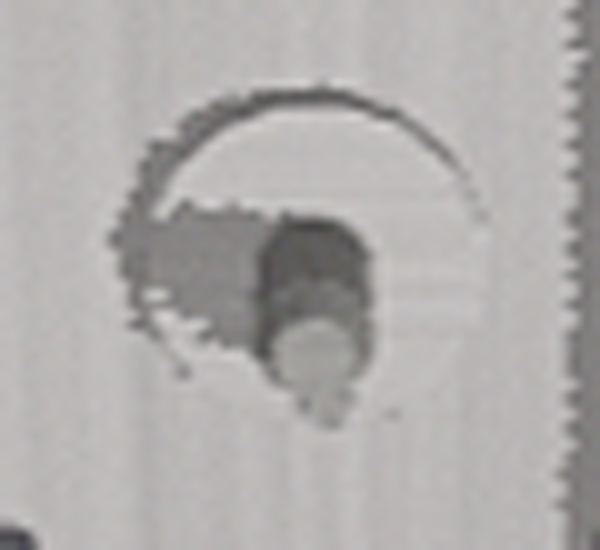

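Run:
```python
from h import *
plan([482,286,120],yaw=2.036)
```

```text
tool cm [-4.7  -0.03 12.01] tool rotvec deg [ 0.   0.  89.9] world [  42.1   20.8 -120.1]
```

Request:
{"method": "move_arm", "body": {"increments": [{"tx": -1.6, "ty": 0, "tz": 1, "rx": 0, "ry": 0, "rz": 0, "gripper": 1}, {"tx": -1.6, "ty": 0, "tz": 1, "rx": 0, "ry": 0, "rz": 0, "gripper": 1}, {"tx": -1.5, "ty": 0, "tz": 1, "rx": 0, "ry": 0, "rz": 0, "gripper": 1}, {"tx": 0, "ty": 0, "tz": 0, "rx": 0, "ry": 0, "rz": 8.5, "gripper": 1}, {"tx": 0, "ty": 0, "tz": 0, "rx": 0, "ry": 0, "rz": 8.5, "gripper": 1}, {"tx": 0, "ty": 0, "tz": 0, "rx": 0, "ry": 0, "rz": 8.5, "gripper": 1}, {"tx": 0, "ty": 0, "tz": 0, "rx": 0, "ry": 0, "rz": 8.5, "gripper": 1}, {"tx": 0, "ty": 0, "tz": 0, "rx": 0, "ry": 0, "rz": 8.5, "gripper": 1}, {"tx": 0, "ty": 0, "tz": 0, "rx": 0, "ry": 0, "rz": 8.5, "gripper": 1}, {"tx": 0, "ty": 0, "tz": 0, "rx": 0, "ry": 0, "rz": 8.5, "gripper": 1}, {"tx": 0, "ty": 0, "tz": 0, "rx": 0, "ry": 0, "rz": 8.5, "gripper": 1}]}}

```text
clock: 4.6
eef_pos: [481.9, 286.3, 210.0]
tcp_rot: [-3.142, -0.0, 2.413]
contact_force: [-0.3, 0.4, 0.8]
opening: 0.994
```

Request:
{"method": "move_arm", "body": {"increments": [{"tx": 0, "ty": 0, "tz": 3, "rx": 0, "ry": 0, "rz": 8.5, "gripper": 1}, {"tx": 0, "ty": 0, "tz": 3, "rx": 0, "ry": 0, "rz": 8.5, "gripper": 1}, {"tx": 0, "ty": 0, "tz": 3, "rx": 0, "ry": 0, "rz": 4.9, "gripper": 1}, {"tx": 0, "ty": 0, "tz": 0, "rx": 0, "ry": 0, "rz": 0, "gripper": 1}, {"tx": 0, "ty": 0, "tz": 0, "rx": 0, "ry": 0, "rz": 0, "gripper": 1}]}}

```text
clock: 5.1
eef_pos: [481.9, 286.3, 120.3]
tcp_rot: [-3.141, 0.0, 2.04]
contact_force: [-0.3, 0.3, 1.3]
opening: 1.002
```

Run:
```python
from lookw import *
s,p,d,W=look('shaft')
for q in('shaft_seat','stay_knob','drive_box'):
    for o in r.place_of(q,'wrist')[:2]:
        a,b=map(int,o['location']); print(q,round(o['confidence'],2),a,b,W[min(a,383),min(b,511)].round(1))
for lo,hi in((13,19),(38,48),(50,58)):
    v,u=np.nonzero((W[...,2]>lo)&(W[...,2]<hi)&(np.hypot(W[...,0]-482,W[...,1]-286)<32))
    q=W[v,u];print(lo,hi,len(q),np.median(q,0).round(1),q.min(0).round(1),q.max(0).round(1),v.mean(),u.mean())
cr=p[140:270,180:330]; save('shaft',np.vstack([cr]),5)
```

```text
5.1 [481.9 286.3 120.3] [-3.141  0.     2.04 ] [ 0.53  0.35  1.85 -0.    0.94  0.06] [-0.3  0.3  1.3]
shaft_seat 0.61 177 256 [478.4 292.   45.3]
drive_box 0.93 169 272 [492.1 298.6  15.6]
13 19 1403 [479.  291.2  16. ] [459.8 263.7  13.1] [506.8 310.8  19. ] 172.7583749109052 257.49964362081255
38 48 126 [485.4 293.1  44.1] [475.3 278.9  38.1] [494.9 296.4  47.7] 179.8968253968254 262.53968253968253
50 58 184 [482.7 288.   53.7] [477.1 282.   50.2] [489.5 293.3  55.6] 186.1141304347826 258.5108695652174
```

View pics/shaft.png

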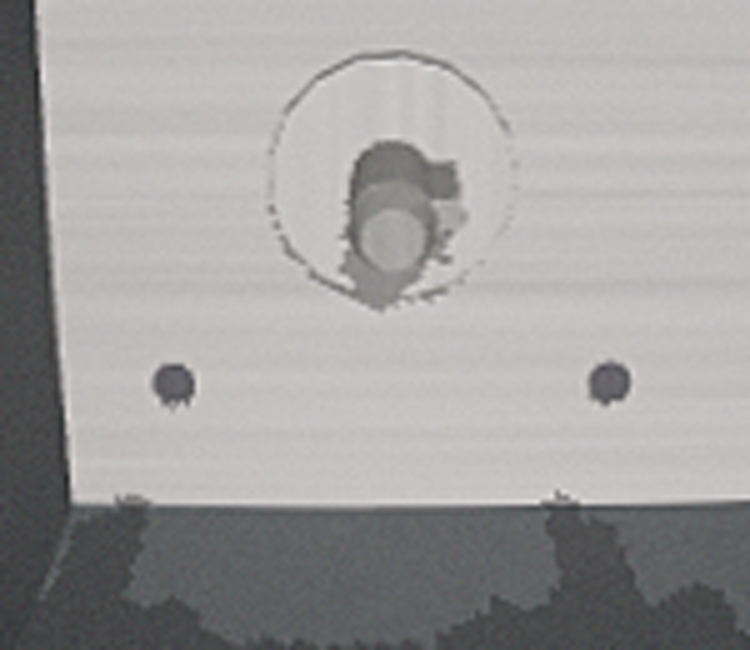

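Key's light top face is at crop (453,215), which is pixel (271,183), to the right of the shaft tip at (258.6,188). It points roughly along box +x.

Run:
```python
from h import *
np.set_printoptions(linewidth=250)
f=np.load('w_shaft.npz');p,d=f['p'],f['d'];s=dict(eef_pos=f['pos'],tcp_rot=f['rot']);m=r.camera_model('wrist')
v,u=np.mgrid[:384,:512];W=wr(v,u,d.astype(float),m,s);W[d<=0]=np.nan
print('\n'.join(' '.join('%2d'%x for x in row) for row in np.nan_to_num(W[174:198,248:278,2]).round().astype(int)))
# tip & boss circle by min enclosing circle; key-plane pixels
tip=W[(W[...,2]>52)&(W[...,2]<57)&(np.hypot(W[...,0]-482,W[...,1]-286)<20)]
print('tip',tip[:,:2].mean(0),cv2.minEnclosingCircle(tip[:,:2].astype(np.float32)))
bo=W[(W[...,2]>13.5)&(W[...,2]<18.5)&(np.hypot(W[...,0]-483,W[...,1]-287)<26.5)]
h=cv2.convexHull(bo[:,:2].astype(np.float32));print('boss',cv2.minEnclosingCircle(h))
c=np.array([482.9,287.7])
k=W[(np.abs(W[...,2]-44)<1.8)&(v>174)&(v<194)&(u>240)&(u<280)]
k=k[np.hypot(*(k[:,:2]-c).T)>7.5];a=k[:,:2]-c
print(len(k),np.c_[np.hypot(*a.T),np.degrees(np.arctan2(a[:,1],a[:,0]))].round(1).tolist(), k.mean(0))
```

```text
15 17 14 26 31 35 36 38 39 39 41 39 39 39 38 36 33 29 24 27 26 27 27 26 16 15 16 16 16 17
17 16 15 29 34 37 39 41 43 44 44 43 43 41 40 38  0 34 28 29 29 30 29 31 16 16 16 17 15 16
16 15 24 33 38 40 43 44 45 45 46 46 47 45 43 43 41 38 32 33 33 33 34 34 16 16 17 15 16 16
17 15 30 38 42 43 46 46 45 47 46 48 47 47 47 45 44 41 35 36 37 36 37 38 17 16 15 16 16 15
16 17 34 41 44 46 47 47 48 48 49 48 48 49 49 47 45 43 39 39 41 40 41 41 41 16  0 16 15 18
17 16 38 45 45 47 49 49 49 50 50 51 50 49 50 49 48 46 43 43 42 42 43 43 44 17 17 18 16 15
17 17 43 47 46 49 50 51 51 52 52 51 52 52 50 50 49 47 47 44 44 43 44 44 45 16 16 16 16 15
17 16 46 48 49 51 52 53 53 53 53 52 54 53 52 52 51 49 48 44 43 44 43 44 43 15 18 16 15 17
15 16 48 50 50 51 52 53 53 53 54 55 54 53 53 52 51 51 49 47 45 44 45 44 44 16 16 15 16 17
16 16 48 49 51 52 54 54 55 54 54 54 54 55 55 54 51 50 48 46 44 44 44 44 44 17 15 16 15 16
15 17 48 50 54 53 54 54 54 54 54 55 54 54 55 54 54 53 50 48 44 44 44 45  0 16 17 16 16 15
16 15 48 51 53 53 54 54 54 54 55 55 53 53 54 55 54 53 51 47 44 43 43 45 44 44 16 17 18 15
16 16 47 50 53 54 55
[... 1205 characters left out ...]
422203063965)
47 [[7.5, 55.6], [8.2, 50.9], [9.0, 48.2], [9.8, 46.7], [10.7, 46.4], [11.5, 45.1], [12.3, 44.5], [7.7, -172.2], [8.0, 47.8], [8.8, 46.5], [9.6, 42.0], [10.4, 43.2], [11.3, 41.2], [12.1, 41.9], [7.6, -172.2], [7.7, 41.0], [8.5, 38.2], [9.4, 39.6], [10.2, 36.0], [11.1, 37.2], [11.9, 35.4], [8.4, 37.0], [9.2, 34.2], [10.1, 34.8], [11.0, 32.0], [11.8, 31.9], [8.3, 28.6], [9.2, 27.3], [10.1, 27.4], [10.9, 27.4], [11.8, 28.0], [8.4, 21.7], [9.2, 23.0], [10.1, 22.9], [10.9, 24.6], [8.5, 15.2], [9.4, 15.6], [10.3, 16.2], [11.0, 19.2], [11.9, 19.6], [12.8, 19.7], [8.8, 9.5], [8.6, -110.7], [8.7, -13.4], [8.7, -102.3], [8.8, -94.9], [9.1, -42.7]] [489.76141659 291.5363339   43.99113665]
```

Run:
```python
from h import *
plan([500,-343,250])
for c in('scene','side'):
    W=np.load(c+'.npz')['W'].reshape(-1,3)
    for q,lab in(((300,-460,700,400),'all'),):
        k=W[(W[:,0]>380)&(W[:,0]<640)&(W[:,1]>-460)&(W[:,1]<160)&(W[:,2]>5)];print(c,np.percentile(k[:,2],[99,100]),k[np.argmax(k[:,2])])
    k=W[(np.hypot(W[:,0]-500,W[:,1]+345)<60)&(W[:,2]>8)&(W[:,2]<60)];print(np.histogram(k[:,2],bins=[8,16,30,37,44,60])[0]);h=k[k[:,2]>35];print('hub',h.mean(0),h.min(0),h.max(0))
```

```text
tool cm [-56.99 -26.84 -12.91] tool rotvec deg [0. 0. 0.] world [  17.1 -629.9  128.2]
scene [147.64545372 153.29848164] [473.51798677 -88.16706963 153.29848164]
[431  70  39 133   1]
hub [ 506.01200785 -340.48440954   40.14143505] [ 489.50713256 -358.20363729   35.18525439] [ 525.42850199 -323.55215573   44.7905449 ]
side [144.98478569 151.96437677] [ 488.33054498 -122.50294028  151.96437677]
[383 105  67 124   0]
hub [ 510.76451835 -342.2348475    38.55582387] [ 491.8227883  -359.69560329   35.21012163] [ 528.25718926 -323.93030059   41.70341138]
```

Request:
{"method": "move_arm", "body": {"increments": [{"tx": 0, "ty": 0, "tz": -4.5, "rx": 0, "ry": 0, "rz": 0, "gripper": 1}, {"tx": -1, "ty": -0.5, "tz": -4.5, "rx": 0, "ry": 0, "rz": 0, "gripper": 1}, {"tx": -4, "ty": -2, "tz": -4, "rx": 0, "ry": 0, "rz": 0, "gripper": 1}, {"tx": -4.3, "ty": -2, "tz": 0, "rx": 0, "ry": 0, "rz": 0, "gripper": 1}, {"tx": -4.3, "ty": -2, "tz": 0, "rx": 0, "ry": 0, "rz": 0, "gripper": 1}, {"tx": -4.3, "ty": -2, "tz": 0, "rx": 0, "ry": 0, "rz": 0, "gripper": 1}, {"tx": -4.3, "ty": -2, "tz": 0, "rx": 0, "ry": 0, "rz": 0, "gripper": 1}, {"tx": -4.3, "ty": -2, "tz": 0, "rx": 0, "ry": 0, "rz": 0, "gripper": 1}, {"tx": -4.3, "ty": -2, "tz": 0, "rx": 0, "ry": 0, "rz": 0, "gripper": 1}, {"tx": -4.3, "ty": -2, "tz": 0, "rx": 0, "ry": 0, "rz": 0, "gripper": 1}, {"tx": -4.3, "ty": -2, "tz": 0, "rx": 0, "ry": 0, "rz": 0, "gripper": 1}, {"tx": -4.3, "ty": -2, "tz": 0, "rx": 0, "ry": 0, "rz": 0, "gripper": 1}]}}

```text
clock: 6.5
eef_pos: [495.5, -190.9, 244.9]
tcp_rot: [3.14, 0.002, 2.038]
contact_force: [0.6, -0.4, -0.8]
opening: 0.999
```

Request:
{"method": "move_arm", "body": {"increments": [{"tx": -4.5, "ty": -1.4, "tz": 0, "rx": 0, "ry": 0, "rz": 0, "gripper": 1}, {"tx": -4.5, "ty": -1.4, "tz": 0, "rx": 0, "ry": 0, "rz": 0, "gripper": 1}, {"tx": -3.8, "ty": -1.3, "tz": 0, "rx": 0, "ry": 0, "rz": 0, "gripper": 1}, {"tx": 0, "ty": 0, "tz": 4, "rx": 0, "ry": 0, "rz": 0, "gripper": 1}, {"tx": 0, "ty": 0, "tz": 4, "rx": 0, "ry": 0, "rz": 0, "gripper": 1}, {"tx": 0, "ty": 0, "tz": 4, "rx": 0, "ry": 0, "rz": 0, "gripper": 1}, {"tx": 0, "ty": 0, "tz": 0, "rx": 0, "ry": 0, "rz": 0, "gripper": 1}, {"tx": 0, "ty": 0, "tz": 0, "rx": 0, "ry": 0, "rz": 0, "gripper": 1}]}}

```text
clock: 7.3
eef_pos: [516.7, -321.7, 124.6]
tcp_rot: [3.141, 0.0, 2.038]
contact_force: [0.2, -0.7, 0.4]
opening: 1.001
```

Run:
```python
from lookw import *
s,p,d,W=look('gear')
cand=r.cut_out('gear','wrist')
for o in cand: print(o['confidence'],o['bbox'],p[o['mask']].mean(0).round(),np.nanmedian(W[o['mask']],0).round(1))
c=s['eef_pos'][:2]
k=W[(W[...,2]>37)&(W[...,2]<44)&(np.hypot(W[...,0]-c[0],W[...,1]-c[1])<50)]
(x,y),rad=cv2.minEnclosingCircle(cv2.convexHull(k[:,:2].astype(np.float32)));print('hub',x,y,rad,len(k),np.median(k,0))
t=W[(W[...,2]>8)&(W[...,2]<16)&(np.hypot(W[...,0]-x,W[...,1]-y)<45)]
print('disc',cv2.minEnclosingCircle(cv2.convexHull(t[:,:2].astype(np.float32))))
v,u=np.nonzero((np.hypot(W[...,0]-x,W[...,1]-y)<20)&(W[...,2]>36));a,b=v.min()-15,u.min()-15
print('crop origin',a,b)
save('gearc',p[a:a+100,b:b+100],6)
```

```text
7.3 [ 516.7 -321.7  124.6] [3.141 0.    2.038] [-0.56  0.41  1.74 -0.    0.99 -1.03] [ 0.2 -0.7  0.4]
0.75 [206.2, 150.2, 279.0, 219.4] [106. 104. 104.] [ 506.6 -334.9   11.9]
0.69 [188.3, 9.3, 270.7, 88.8] [154. 138.  47.] [ 441.1 -224.4   11.7]
hub 508.7588806152344 -341.8477783203125 18.409915924072266 860 [ 507.71051103 -339.81342089   39.93282835]
disc ((508.9787902832031, -341.8109436035156), 38.39219665527344)
crop origin 162 205
```

View pics/gearc.png

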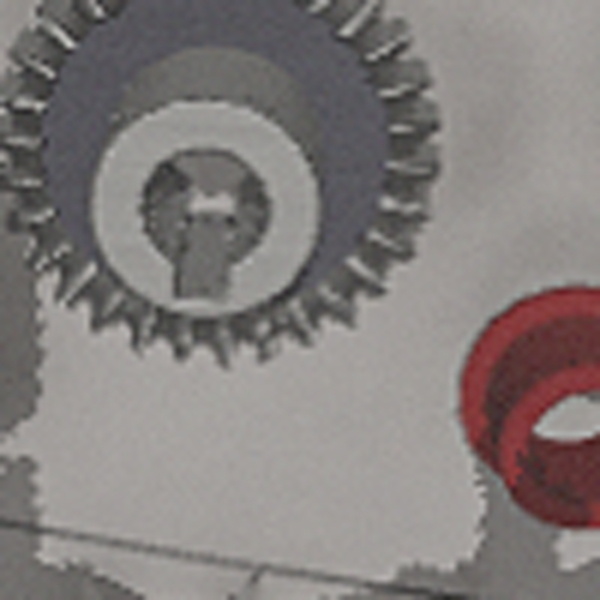

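The crop shows the steel gear, hub up, with hub centre at about pixel (239,197) and the keyway pointing down-image at about (238,211). Now its angle.

```bash
cat >> h.py <<'E'
def wpix(X,m,s):
    X=np.atleast_2d(X); R=Ro.from_euler('xyz',s['tcp_rot']).as_matrix()
    t=(X-np.array(s['eef_pos']))@R; H=np.array(m['hand_eye']); c=(t-H[:3,3])@H[:3,:3]
    rr=np.hypot(c[:,0],c[:,1])+1e-9; th=np.arctan2(rr,c[:,2])
    return m['cx']+m['fx']*th*c[:,0]/rr, m['cy']+m['fy']*th*c[:,1]/rr
def wload(n):
    f=np.load('w_'+n+'.npz'); s=dict(eef_pos=f['pos'],tcp_rot=f['rot']); m=r.camera_model('wrist')
    v,u=np.mgrid[:384,:512];W=wr(v,u,f['d'].astype(float),m,s);W[f['d']<=0]=np.nan
    return f['p'],f['d'],s,m,W,v,u
E
python3 - <<'E'
from h import *
p,d,s,m,W,v,u=wload('gear')
c=np.array([508.8,-341.8]); n=81; g=np.linspace(-20,20,n)
X,Y=np.meshgrid(c[0]+g,c[1]+g); a,b=wpix(np.c_[X.ravel(),Y.ravel(),np.full(n*n,40.)],m,s)
a=a.reshape(n,n).astype(np.float32);b=b.reshape(n,n).astype(np.float32)
dz=cv2.remap(np.nan_to_num(W[...,2]).astype(np.float32),a,b,cv2.INTER_NEAREST)
gr=cv2.remap(cv2.cvtColor(p,cv2.COLOR_RGB2GRAY),a,b,cv2.INTER_CUBIC)
bright=gr>120
outer=(dz>37)
print('hub centroid via filled hull',(lambda M:(M['m10']/M['m00']*.5-20+c[0],M['m01']/M['m00']*.5-20+c[1],np.sqrt(M['m00']*.25/np.pi)))(cv2.moments(cv2.convexHull(np.argwhere(outer)[:,::-1].astype(np.int32)))))
for nm,msk in(('depth',~outer),('gray',~bright)):
    for lo,hi in((10,11.5),(11.5,13.2)):
        rr=np.hypot(X-c[0],Y-c[1]);k=msk&(rr>lo)&(rr<hi)
        th=np.arctan2(Y-c[1],X-c[0])[k]; z=np.exp(1j*th).mean()
        print(nm,lo,hi,k.sum(),np.degrees(np.angle(z)).round(1),abs(z).round(3))
bore=(~outer)&(np.hypot(X-c[0],Y-c[1])<8.8);print('in-bore frac',bore.sum()*.25)
E
```

```text
hub centroid via filled hull (np.float64(508.8972570564115), np.float64(-341.24629563278796), np.float64(18.252426814730963))
depth 10 11.5 46 -69.7 0.908
depth 11.5 13.2 41 -66.3 0.983
gray 10 11.5 60 -70.3 0.786
gray 11.5 13.2 61 -68.1 0.977
in-bore frac 237.0
```

Run:
```python
from h import *
p,d,s,m,W,v,u=wload('gear')
c=np.array([508.8,-341.6]);D=W[...,:2]-c;R=np.hypot(D[...,0],D[...,1]);A=np.degrees(np.arctan2(D[...,1],D[...,0]))
k=(W[...,2]>5)&(W[...,2]<110)&(R>39.5)&(R<75)&(v<290)
for a in range(-180,180,15):
    q=k&(A>=a)&(A<a+15)
    if q.sum()>5: print(a,q.sum(),'minR',R[q].min().round(),'z',np.percentile(W[...,2][q],95).round())
plan([508.8,-341.6,60],s=s)
```

```text
-30 66 minR 65.0 z 27.0
-15 227 minR 63.0 z 27.0
0 18 minR 72.0 z 25.0
tool cm [-1.42 -1.6   6.46] tool rotvec deg [0. 0. 0.] world [ -7.9 -19.9 -64.6]
```

Request:
{"method": "move_arm", "body": {"increments": [{"tx": -0.7, "ty": -0.8, "tz": 2, "rx": 0, "ry": 0, "rz": 0, "gripper": 0.4}, {"tx": -0.7, "ty": -0.8, "tz": 2, "rx": 0, "ry": 0, "rz": 0, "gripper": 0.4}, {"tx": 0, "ty": 0, "tz": 2, "rx": 0, "ry": 0, "rz": 0, "gripper": 0.4}, {"tx": 0, "ty": 0, "tz": 2, "rx": 0, "ry": 0, "rz": 0, "gripper": 0.4}, {"tx": 0, "ty": 0, "tz": 1, "rx": 0, "ry": 0, "rz": 0, "gripper": 0.4}, {"tx": 0, "ty": 0, "tz": 1, "rx": 0, "ry": 0, "rz": 0, "gripper": 0.4}, {"tx": 0, "ty": 0, "tz": 1, "rx": 0, "ry": 0, "rz": 0, "gripper": 0.4}, {"tx": 0, "ty": 0, "tz": 0, "rx": 0, "ry": 0, "rz": 0, "gripper": 0.4}, {"tx": 0, "ty": 0, "tz": 0, "rx": 0, "ry": 0, "rz": 0, "gripper": 0.4}]}}

```text
clock: 8.3
eef_pos: [508.6, -341.3, 13.8]
tcp_rot: [3.141, 0.0, 2.038]
contact_force: [-0.8, 0.0, -0.5]
opening: 0.699
```

Request:
{"method": "move_arm", "body": {"increments": [{"tx": 0, "ty": 0, "tz": 0, "rx": 0, "ry": 0, "rz": 0, "gripper": 0}, {"tx": 0, "ty": 0, "tz": 0, "rx": 0, "ry": 0, "rz": 0, "gripper": -0.1}, {"tx": 0, "ty": 0, "tz": 0, "rx": 0, "ry": 0, "rz": 0, "gripper": -0.4}, {"tx": 0, "ty": 0, "tz": 0, "rx": 0, "ry": 0, "rz": 0, "gripper": -1}, {"tx": 0, "ty": 0, "tz": 0, "rx": 0, "ry": 0, "rz": 0, "gripper": -1}, {"tx": 0, "ty": 0, "tz": -1, "rx": 0, "ry": 0, "rz": 0, "gripper": -1}, {"tx": 0, "ty": 0, "tz": -4, "rx": 0, "ry": 0, "rz": 0, "gripper": -1}, {"tx": 0, "ty": 0, "tz": -4.5, "rx": 0, "ry": 0, "rz": 0, "gripper": -1}, {"tx": 0, "ty": 0, "tz": -4.5, "rx": 0, "ry": 0, "rz": 0, "gripper": -1}, {"tx": 0, "ty": 0, "tz": -4.5, "rx": 0, "ry": 0, "rz": 0, "gripper": -1}, {"tx": 0, "ty": 0, "tz": 0, "rx": 0, "ry": 0, "rz": 0, "gripper": -1}], "squeeze": 60}}

```text
clock: 9.4
eef_pos: [511.6, -343.4, 206.2]
tcp_rot: [3.136, 0.01, 2.037]
contact_force: [-0.1, -0.0, 0.3]
opening: 0.0
```

Run:
```python
from lookw import *
s,p,d,W=look('held')
save('held',p[90:300,130:390],2.5)
plan([483.1,287.5,200],yaw=np.radians(116.8+101))
m=r.camera_model('wrist')
# gear measured in tool frame
T=(W.reshape(-1,3)-s['eef_pos'])@Ro.from_euler('xyz',s['tcp_rot']).as_matrix()
k=(np.hypot(T[:,0],T[:,1])<26)&(T[:,2]>-34)&(T[:,2]<-20);print(k.sum(),T[k].mean(0),T[k].min(0),T[k].max(0))
```

```text
9.4 [ 511.6 -343.4  206.2] [3.136 0.01  2.037] [-0.59  0.33  1.66  0.    1.14 -1.06] [-0.1 -0.   0.3]
tool cm [5.748e+01 2.592e+01 1.000e-02] tool rotvec deg [  -0.2    0.4 -101.1] world [-27.1 630.   -2.8]
73 [ 11.03546581  -0.4382571  -32.31709521] [  7.36685451  -9.38230906 -33.9734341 ] [ 11.67720119   5.92241091 -29.84438317]
```

View pics/held.png

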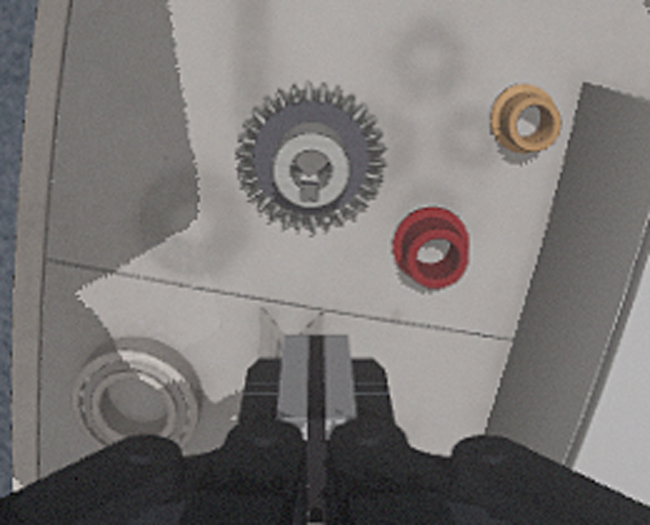

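Missed: the fingers shut empty (opening 0) and the gear still stands upright on the table at crop (311,165). I'll re-measure it.

Run:
```python
from h import *
p,d,s,m,W,v,u=wload('held')
k=W[(W[...,2]>37)&(W[...,2]<44)&(np.hypot(W[...,0]-508,W[...,1]+341)<60)]
(x,y),rad=cv2.minEnclosingCircle(cv2.convexHull(k[:,:2].astype(np.float32)));print('hub',x,y,rad,len(k),np.median(k,0))
print('tcp pix',wpix([s['eef_pos']],m,s),'gear pix',wpix([[508.8,-341.6,40]],m,s))
c=np.array([x,y]); n=81; g=np.linspace(-20,20,n)
X,Y=np.meshgrid(c[0]+g,c[1]+g); a,b=wpix(np.c_[X.ravel(),Y.ravel(),np.full(n*n,40.)],m,s)
a=a.reshape(n,n).astype(np.float32);b=b.reshape(n,n).astype(np.float32)
dz=cv2.remap(np.nan_to_num(W[...,2]).astype(np.float32),a,b,cv2.INTER_NEAREST)
rr=np.hypot(X-c[0],Y-c[1]);k=(dz<37)&(rr>10.3)&(rr<13.2);print(np.degrees(np.angle(np.exp(1j*np.arctan2(Y-c[1],X-c[0])[k]).mean())))
print(r.sense())
```

```text
hub 508.8126525878906 -341.55279541015625 18.218196868896484 537 [ 507.37658785 -339.89030239   39.82630913]
tcp pix (array([256.45649076]), array([219.57085591])) gear pix (array([254.16253996]), array([157.76596648]))
-65.90301395266604
{'clock': 9.45, 'qpos': array([-5.93600821e-01,  3.33853519e-01,  1.66408640e+00, -7.55303280e-06,
        1.13636976e+00, -1.06025822e+00]), 'qvel': array([ 1.83745322e-05,  5.17841037e-02,  6.47536756e-02,  9.65293055e-04,
       -2.61115870e-02, -1.26133073e-04]), 'joint_efforts': array([ 2.83451431e-03, -6.20193744e+01, -3.62000263e+01,  3.87149862e-05,
        3.21338419e-01,  1.51634662e-06]), 'eef_pos': array([ 510.22130054, -342.48234235,  202.82413817]), 'tcp_rot': array([3.1380398 , 0.00635761, 2.03744558]), 'contact_force': array([-0.79573365,  0.04137616, -0.31353748]), 'wrist_torque': array([-0.01918743, -0.01469084,  0.06145925]), 'opening': 0.0030706855431882596}
```

The gear is unmoved: the fingers were simply slow. I retry, with time to close.

Request:
{"method": "move_arm", "body": {"increments": [{"tx": 0, "ty": 0, "tz": 2, "rx": 0, "ry": 0, "rz": 0, "gripper": 0.4}, {"tx": 0, "ty": 0, "tz": 3, "rx": 0, "ry": 0, "rz": 0, "gripper": 0.4}, {"tx": 0, "ty": 0, "tz": 3, "rx": 0, "ry": 0, "rz": 0, "gripper": 0.4}, {"tx": 0, "ty": 0, "tz": 3, "rx": 0, "ry": 0, "rz": 0, "gripper": 0.4}, {"tx": 0, "ty": 0, "tz": 1, "rx": 0, "ry": 0, "rz": 0, "gripper": 0.4}, {"tx": 0, "ty": 0, "tz": 0, "rx": 0, "ry": 0, "rz": 0, "gripper": 0.4}, {"tx": 0, "ty": 0, "tz": 0, "rx": 0, "ry": 0, "rz": 0, "gripper": 0.4}]}}

```text
clock: 10.15
eef_pos: [508.7, -341.5, 79.1]
tcp_rot: [3.141, 0.0, 2.037]
contact_force: [0.3, -0.1, 0.6]
opening: 0.697
```

Request:
{"method": "move_arm", "body": {"increments": [{"tx": 0, "ty": 0, "tz": 2, "rx": 0, "ry": 0, "rz": 0, "gripper": 0.4}, {"tx": 0, "ty": 0, "tz": 2, "rx": 0, "ry": 0, "rz": 0, "gripper": 0.4}, {"tx": 0, "ty": 0, "tz": 1.5, "rx": 0, "ry": 0, "rz": 0, "gripper": 0.4}, {"tx": 0, "ty": 0, "tz": 1, "rx": 0, "ry": 0, "rz": 0, "gripper": 0.2}, {"tx": 0, "ty": 0, "tz": 0, "rx": 0, "ry": 0, "rz": 0, "gripper": -1}, {"tx": 0, "ty": 0, "tz": 0, "rx": 0, "ry": 0, "rz": 0, "gripper": -1}, {"tx": 0, "ty": 0, "tz": 0, "rx": 0, "ry": 0, "rz": 0, "gripper": -1}, {"tx": 0, "ty": 0, "tz": 0, "rx": 0, "ry": 0, "rz": 0, "gripper": -1}, {"tx": 0, "ty": 0, "tz": 0, "rx": 0, "ry": 0, "rz": 0, "gripper": -1}, {"tx": 0, "ty": 0, "tz": 0, "rx": 0, "ry": 0, "rz": 0, "gripper": -1}], "squeeze": 60}}

```text
clock: 11.15
eef_pos: [508.5, -341.3, 13.7]
tcp_rot: [3.141, 0.0, 2.037]
contact_force: [-0.0, -1.1, -0.6]
opening: 0.003
```

Run:
```python
from lookw import *
s,p,d,W=look('q')
sc,_=r.grab_frame('scene')
sd,_=r.grab_frame('side')
print(r.sense()['opening'])
a=cv2.resize(p[90:330,100:410],(620,480)); b=cv2.resize(sd[250:370,60:260],(620,372)) 
save('q',np.vstack([cv2.resize(a,(465,360)),cv2.resize(b,(465,240))]))
```

```text
11.15 [ 508.5 -341.3   13.7] [3.141 0.    2.037] [-0.59  0.56  1.79 -0.    0.79 -1.06] [-0.  -1.1 -0.6]
0.001885419858726775
```

View pics/q.png

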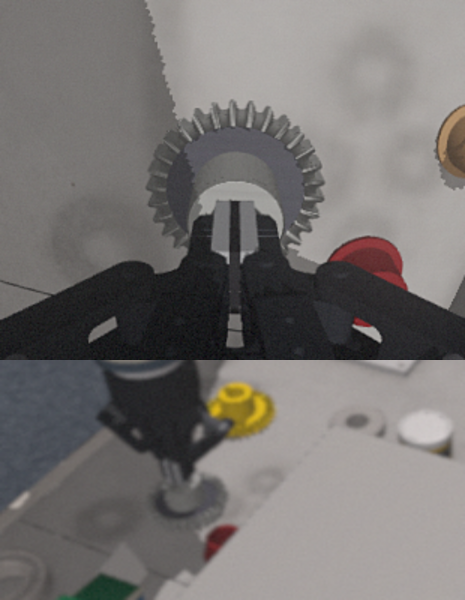

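Run:
```python
from h import *
p,d,s,m,W,v,u=wload('q')
R=Ro.from_euler('xyz',s['tcp_rot']).as_matrix();T=(W-s['eef_pos'])@R
for row in range(180,262,4): print(row,[ (T[row,c].round(0).astype(int).tolist() if d[row,c]>0 else 0) for c in (236,246,250,262,276)])
k=W[(W[...,2]>37)&(W[...,2]<44)&(np.hypot(W[...,0]-508,W[...,1]+341)<22)];print(len(k),k.min(0),k.max(0))
p,d,s,m,W,v,u=wload('held');T=(W-s['eef_pos'])@Ro.from_euler('xyz',s['tcp_rot']).as_matrix()
for row in range(214,262,4): print(row,[ (T[row,c].round(0).astype(int).tolist() if d[row,c]>0 else 0) for c in (236,246,250,262,276)])
```

```text
180 [[25, -12, 4], [25, -6, 3], [24, -4, 5], [24, 3, 4], [24, 12, 4]]
184 [[22, -12, 4], [22, -6, 4], [22, -4, 4], [22, 3, 4], [22, 12, 5]]
188 [[19, -13, 5], [19, -6, 5], [19, -4, 5], [19, 3, 5], [19, 12, 4]]
192 [[17, -13, 3], [17, -6, 4], [17, -4, 3], [17, 3, 2], [17, 12, 3]]
196 [[14, -13, 5], [16, -6, -2], [17, -4, -4], [17, 3, -5], [14, 12, 5]]
200 [[12, -13, 3], [16, -6, -7], [17, -4, -11], [17, 3, -11], [13, 12, -1]]
204 [[13, -12, -6], [17, -6, -17], [17, -4, -17], [18, 3, -19], [13, 11, -8]]
208 [[13, -12, -14], [16, -6, -22], [17, -3, -24], [17, 3, -24], [14, 11, -17]]
212 [[13, -11, -20], [16, -5, -26], [15, -3, -25], [16, 3, -26], [14, 11, -21]]
216 [[13, -11, -25], [13, -5, -26], [13, -3, -26], [14, 3, -27], [13, 10, -25]]
220 [[11, -11, -27], [11, -6, -26], [11, -3, -27], [11, 3, -26], [11, 10, -26]]
224 [[9, -11, -26], [11, -5, -31], [11, -3, -31], [11, 3, -31], [9, 10, -25]]
228 [[6, -11, -25], [11, -5, -35], [11, -3, -36], [11, 3, -35], [7, 10, -27]]
232 [[4, -11, -27], [12, -5, -42], [12, -3, -41], [11, 3, -40], [4, 10, -26]]
236 [[7, -10, -37], [12, -5, -46], [11,
[... 856 characters left out ...]
-96, -28, 196], [11, -5, -34], [11, -3, -33], [11, 3, -34], [-101, 27, 207]]
230 [[-102, -28, 196], [12, -5, -39], [11, -3, -39], [11, 3, -38], [-107, 28, 208]]
234 [[8, -10, -35], [11, -5, -43], [12, -3, -44], [12, 3, -44], [8, 10, -36]]
238 [[7, -10, -40], [12, -5, -48], [12, -3, -48], [12, 3, -48], [7, 10, -39]]
242 [[7, -10, -43], [12, -5, -52], [11, -3, -51], [11, 2, -51], [8, 9, -44]]
246 [[8, -10, -48], [12, -5, -55], [12, -3, -55], [12, 2, -56], [7, 9, -47]]
250 [[6, -9, -50], [11, -5, -57], [11, -3, -58], [11, 2, -58], [8, 9, -52]]
254 [[7, -9, -55], [11, -4, -61], [11, -3, -61], [12, 2, -62], [7, 9, -55]]
258 [[14, -8, -69], [11, -4, -64], [11, -3, -65], [11, 2, -64], [14, 8, -70]]
```

By depth the shut fingers really end at tool z ≈ -30, about 30 mm short of the stated TCP. They therefore closed just above the hub (z 44), which explains both misses. I open here and go about 24 mm lower, watching the force.

Request:
{"method": "move_arm", "body": {"increments": [{"tx": 0, "ty": 0, "tz": -0.5, "rx": 0, "ry": 0, "rz": 0, "gripper": 0.4}, {"tx": 0, "ty": 0, "tz": 0, "rx": 0, "ry": 0, "rz": 0, "gripper": 0.4}, {"tx": 0, "ty": 0, "tz": 0, "rx": 0, "ry": 0, "rz": 0, "gripper": 0.4}, {"tx": 0, "ty": 0, "tz": 0, "rx": 0, "ry": 0, "rz": 0, "gripper": 0.4}, {"tx": 0, "ty": 0, "tz": 0, "rx": 0, "ry": 0, "rz": 0, "gripper": 0.4}, {"tx": 0, "ty": 0, "tz": 0.5, "rx": 0, "ry": 0, "rz": 0, "gripper": 0.4}, {"tx": 0, "ty": 0, "tz": 0.5, "rx": 0, "ry": 0, "rz": 0, "gripper": 0.4}, {"tx": 0, "ty": 0, "tz": 0.5, "rx": 0, "ry": 0, "rz": 0, "gripper": 0.4}, {"tx": 0, "ty": 0, "tz": 0, "rx": 0, "ry": 0, "rz": 0, "gripper": 0.4}]}}

```text
clock: 12.2
eef_pos: [507.7, -340.8, 2.3]
tcp_rot: [-3.141, -0.001, 2.037]
contact_force: [0.5, 0.3, 0.4]
opening: 0.7
```

Request:
{"method": "move_arm", "body": {"increments": [{"tx": 0, "ty": 0, "tz": 0.4, "rx": 0, "ry": 0, "rz": 0, "gripper": 0.4}, {"tx": 0, "ty": 0, "tz": 0.4, "rx": 0, "ry": 0, "rz": 0, "gripper": 0.4}, {"tx": 0, "ty": 0, "tz": 0, "rx": 0, "ry": 0, "rz": 0, "gripper": 0.4}]}}

```text
clock: 12.5
eef_pos: [508.0, -341.0, -5.2]
tcp_rot: [-3.141, -0.001, 2.037]
contact_force: [-0.6, -0.3, 0.6]
opening: 0.701
```

Request:
{"method": "move_arm", "body": {"increments": [{"tx": 0, "ty": 0, "tz": 0.4, "rx": 0, "ry": 0, "rz": 0, "gripper": 0.4}, {"tx": 0, "ty": 0, "tz": 0.4, "rx": 0, "ry": 0, "rz": 0, "gripper": 0.4}, {"tx": 0, "ty": 0, "tz": 0, "rx": 0, "ry": 0, "rz": 0, "gripper": 0}, {"tx": 0, "ty": 0, "tz": 0, "rx": 0, "ry": 0, "rz": 0, "gripper": -1}, {"tx": 0, "ty": 0, "tz": 0, "rx": 0, "ry": 0, "rz": 0, "gripper": -1}, {"tx": 0, "ty": 0, "tz": 0, "rx": 0, "ry": 0, "rz": 0, "gripper": -1}, {"tx": 0, "ty": 0, "tz": 0, "rx": 0, "ry": 0, "rz": 0, "gripper": -1}, {"tx": 0, "ty": 0, "tz": 0, "rx": 0, "ry": 0, "rz": 0, "gripper": -1}], "squeeze": 60}}

```text
clock: 13.3
eef_pos: [508.4, -341.2, -12.5]
tcp_rot: [-3.142, 0.0, 2.037]
contact_force: [-0.8, 0.5, -0.1]
opening: 0.407
```

Gripped (opening 0.407 ≈ 35 mm). I lift.

Request:
{"method": "move_arm", "body": {"increments": [{"tx": 0, "ty": 0, "tz": -1, "rx": 0, "ry": 0, "rz": 0, "gripper": -1}, {"tx": 0, "ty": 0, "tz": -3, "rx": 0, "ry": 0, "rz": 0, "gripper": -1}, {"tx": 0, "ty": 0, "tz": -4, "rx": 0, "ry": 0, "rz": 0, "gripper": -1}, {"tx": 0, "ty": 0, "tz": -4, "rx": 0, "ry": 0, "rz": 0, "gripper": -1}, {"tx": 0, "ty": 0, "tz": -4, "rx": 0, "ry": 0, "rz": 0, "gripper": -1}, {"tx": 0, "ty": 0, "tz": -4, "rx": 0, "ry": 0, "rz": 0, "gripper": -1}, {"tx": 0, "ty": 0, "tz": 0, "rx": 0, "ry": 0, "rz": 0, "gripper": -1}, {"tx": 0, "ty": 0, "tz": 0, "rx": 0, "ry": 0, "rz": 0, "gripper": -1}, {"tx": 0, "ty": 0, "tz": 0, "rx": 0, "ry": 0, "rz": 0, "gripper": -1}]}}

```text
clock: 14.2
eef_pos: [507.3, -340.5, 186.0]
tcp_rot: [-3.14, -0.002, 2.037]
contact_force: [-0.5, 0.6, -2.3]
opening: 0.402
```

Run:
```python
from lookw import *
s,p,d,W=look('held2'); print(s['opening'])
T=(W-s['eef_pos'])@Ro.from_euler('xyz',s['tcp_rot']).as_matrix()
k=(np.abs(T[...,2]-0)<8)&(np.hypot(T[...,0],T[...,1])<60)
q=T[k];print('disc top',k.sum(),q.min(0),q.max(0),np.median(q,0))
# disc front arc circle fit with known R 38, x>15
e=q[q[:,0]>10]; b=[]
for y in range(-36,37,3):
    w=e[np.abs(e[:,1]-y)<1.5]
    if len(w): b.append((w[:,0].max(),y))
b=np.array(b);from scipy.optimize import least_squares
f=least_squares(lambda z:np.hypot(b[:,0]-z[0],b[:,1]-z[1])-38,[0,0],loss='soft_l1');print('centre tool',f.x,np.abs(f.fun).mean())
k=(np.hypot(T[...,0],T[...,1])<25)&(T[...,2]>-40)&(T[...,2]<-15);q=T[k];print('hub top?',k.sum(),np.median(q,0),q.min(0),q.max(0))
plan([483.1,287.5,190],yaw=np.radians(116.8+101))
```

```text
14.2 [ 507.3 -340.5  186. ] [-3.140e+00 -2.000e-03  2.037e+00] [-0.59  0.35  1.68  0.    1.11 -1.06] [-0.5  0.6 -2.3]
0.40240662430318963Traceback (most recent call last):
  File "<stdin>", line 5, in <module>
    return umr_minimum(a, axis, None, out, keepdims, initial, where)
ValueError: zero-size array to reduction operation minimum which has no identity
```

Run:
```python
from h import *
from scipy.optimize import least_squares
p,d,s,m,W,v,u=wload('held2')
T=(W-s['eef_pos'])@Ro.from_euler('xyz',s['tcp_rot']).as_matrix()
k=(np.abs(T[...,2]+24.5)<7)&(np.hypot(T[...,0],T[...,1])<60)
q=T[k];print('disc top',k.sum(),q.min(0),q.max(0),np.median(q,0))
e=q[(q[:,0]>10)&(np.abs(q[:,2]-np.median(q[:,2]))<3)];b=[]
for y in range(-36,37,3):
    w=e[np.abs(e[:,1]-y)<1.5]
    if len(w): b.append((w[:,0].max(),y))
b=np.array(b)
f=least_squares(lambda z:np.hypot(b[:,0]-z[0],b[:,1]-z[1])-38,[0,0],loss='soft_l1');print('centre tool',f.x,np.abs(f.fun).mean())
k=(np.hypot(T[...,0],T[...,1])<25)&(T[...,2]>-58)&(T[...,2]<-47);q=T[k];print('hub top',k.sum(),np.median(q,0),q.min(0),q.max(0))
plan([483.1,287.5,190],yaw=np.radians(116.8+101),s=s)
save('held2',p[150:280,180:340],4)
```

```text
disc top 5596 [-36.29402897 -38.48953272 -31.49955983] [ 37.36652798  38.1406485  -17.50830666] [ 18.08655046  -0.25711632 -23.26374272]
centre tool [-1.29228876 -0.13106197] 0.8665584106981313
hub top 3683 [  4.83120494   0.22406709 -52.31130931] [-19.20634801 -22.29649408 -57.98572433] [ 17.59665727  22.4149799  -47.03575288]
tool cm [57.18 26.09 -0.3 ] tool rotvec deg [ 1.000e-01 -2.000e-01 -1.011e+02] world [-24.2 628.    4. ]
```

View pics/held2.png

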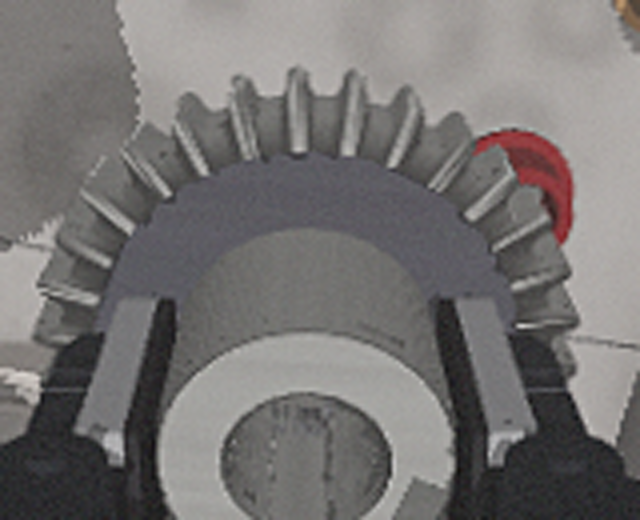

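Pads hold the hub (top centre near crop (306,470)). A notch shows at crop (425,495), so the keyway may have turned while closing. I measure it in the tool frame.

Run:
```python
from h import *
p,d,s,m,W,v,u=wload('held2')
R=Ro.from_euler('xyz',s['tcp_rot']).as_matrix();n=161; g=np.linspace(-20,20,n)
def rect(cx,cy,z=-52.4):
    X,Y=np.meshgrid(cx+g,cy+g); P=np.c_[X.ravel(),Y.ravel(),np.full(n*n,z)]@R.T+s['eef_pos']
    a,b=wpix(P,m,s);a=a.reshape(n,n).astype(np.float32);b=b.reshape(n,n).astype(np.float32)
    T=(W-s['eef_pos'])@R
    return X,Y,cv2.remap(np.nan_to_num(T[...,2],nan=99).astype(np.float32),a,b,cv2.INTER_NEAREST),cv2.remap(p,a,b,cv2.INTER_CUBIC)
X,Y,dz,im=rect(-0.7,0)
top=np.abs(dz+52.4)<3
h=cv2.convexHull(np.argwhere(top)[:,::-1].astype(np.int32));M=cv2.moments(h);(x,y),rad=cv2.minEnclosingCircle(h)
print('hull c',M['m10']/M['m00']*.25-20.7,M['m01']/M['m00']*.25-20,'r',np.sqrt(M['m00']/np.pi)*.25,'mec',x*.25-20.7,y*.25-20,rad*.25)
for c in((-.7,0),(0,0),(-1.3,0)):
    rr=np.hypot(X-c[0],Y-c[1]);k=(~top)&(rr>10.3)&(rr<13.2);th=np.arctan2(Y-c[1],X-c[0])
    hist,_=np.histogram(np.degrees(th[k]),bins=np.arange(-180,181,15));print(hist)
# image: tool x up, tool y right
save('rect',np.ascontiguousarray(np.flipud(im.transpose(1,0,2))),3)
```

```text
hull c 0.5675269939900183 -0.19756544769277795 r 19.76375518678786 mec 1.7504947662353523 0.0 22.971284866333008
[89 78  0  0  0  0  0  0  0  0  0  0  2  0  0  0  0  2  0  0  0  0  1 80]
[115  86   0   0   0   0   0   0   0   0   0   0   2   0   0   0   0   2
   0   0   0   0   2 107]
[62 60  0  0  0  0  0  0  0  0  0  0  1  0  0  0  0  2  0  0  0  0  0 56]
```

View pics/rect.png

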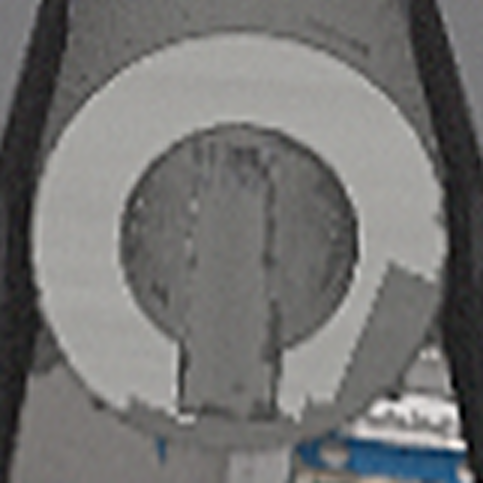

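The rectified view shows the true keyway straight down (tool -x, 4° toward -y); the right notch is a shadow. The gear is centred within 1 mm of the tool axis. I carry it to the shaft and turn it -101°.

Request:
{"method": "move_arm", "body": {"increments": [{"tx": 2, "ty": 1, "tz": 0, "rx": 0, "ry": 0, "rz": 0, "gripper": -1}, {"tx": 4, "ty": 1.8, "tz": 0, "rx": 0, "ry": 0, "rz": 0, "gripper": -1}, {"tx": 4.4, "ty": 2, "tz": 0, "rx": 0, "ry": 0, "rz": 0, "gripper": -1}, {"tx": 4.4, "ty": 2, "tz": 0, "rx": 0, "ry": 0, "rz": 0, "gripper": -1}, {"tx": 4.4, "ty": 2, "tz": 0, "rx": 0, "ry": 0, "rz": 0, "gripper": -1}, {"tx": 4.4, "ty": 2, "tz": 0, "rx": 0, "ry": 0, "rz": 0, "gripper": -1}, {"tx": 4.4, "ty": 2, "tz": 0, "rx": 0, "ry": 0, "rz": 0, "gripper": -1}, {"tx": 4.4, "ty": 2, "tz": 0, "rx": 0, "ry": 0, "rz": 0, "gripper": -1}, {"tx": 4.4, "ty": 2, "tz": 0, "rx": 0, "ry": 0, "rz": 0, "gripper": -1}, {"tx": 4.4, "ty": 2, "tz": 0, "rx": 0, "ry": 0, "rz": 0, "gripper": -1}, {"tx": 4.4, "ty": 2, "tz": 0, "rx": 0, "ry": 0, "rz": 0, "gripper": -1}, {"tx": 4.4, "ty": 2, "tz": 0, "rx": 0, "ry": 0, "rz": 0, "gripper": -1}]}}

```text
clock: 15.45
eef_pos: [485.7, 209.5, 185.9]
tcp_rot: [-3.139, -0.0, 2.038]
contact_force: [1.4, 0.3, -1.9]
opening: 0.403
```

Request:
{"method": "move_arm", "body": {"increments": [{"tx": 4, "ty": 1.8, "tz": 0, "rx": 0, "ry": 0, "rz": 0, "gripper": -1}, {"tx": 2, "ty": 1, "tz": 0, "rx": 0, "ry": 0, "rz": 0, "gripper": -1}, {"tx": 0, "ty": 0, "tz": 0, "rx": 0, "ry": 0, "rz": -8.5, "gripper": -1}, {"tx": 0, "ty": 0, "tz": 0, "rx": 0, "ry": 0, "rz": -8.5, "gripper": -1}, {"tx": 0, "ty": 0, "tz": 0, "rx": 0, "ry": 0, "rz": -8.5, "gripper": -1}, {"tx": 0, "ty": 0, "tz": 0, "rx": 0, "ry": 0, "rz": -8.5, "gripper": -1}, {"tx": 0, "ty": 0, "tz": 0, "rx": 0, "ry": 0, "rz": -8.5, "gripper": -1}, {"tx": 0, "ty": 0, "tz": 0, "rx": 0, "ry": 0, "rz": -8.5, "gripper": -1}, {"tx": 0, "ty": 0, "tz": 0, "rx": 0, "ry": 0, "rz": -8.5, "gripper": -1}, {"tx": 0, "ty": 0, "tz": 0, "rx": 0, "ry": 0, "rz": -8.5, "gripper": -1}, {"tx": 0, "ty": 0, "tz": 0, "rx": 0, "ry": 0, "rz": -8.5, "gripper": -1}, {"tx": 0, "ty": 0, "tz": 0, "rx": 0, "ry": 0, "rz": -8.5, "gripper": -1}]}}

```text
clock: 16.65
eef_pos: [484.1, 273.5, 185.6]
tcp_rot: [-3.141, -0.003, -2.756]
contact_force: [-0.4, -0.7, -3.2]
opening: 0.402
```

Request:
{"method": "move_arm", "body": {"increments": [{"tx": 0, "ty": 0, "tz": 0, "rx": 0, "ry": 0, "rz": -8.5, "gripper": -1}, {"tx": 0, "ty": 0, "tz": 0, "rx": 0, "ry": 0, "rz": -7.3, "gripper": -1}, {"tx": 0, "ty": 0, "tz": 0, "rx": 0, "ry": 0, "rz": 0, "gripper": -1}, {"tx": 0, "ty": 0, "tz": 0, "rx": 0, "ry": 0, "rz": 0, "gripper": -1}, {"tx": 0, "ty": 0, "tz": 0, "rx": 0, "ry": 0, "rz": 0, "gripper": -1}]}}

```text
clock: 17.15
eef_pos: [484.7, 273.9, 186.8]
tcp_rot: [3.141, -0.001, -2.489]
contact_force: [0.3, -0.1, -2.8]
opening: 0.402
```

Run:
```python
from h import *
s=r.sense();print(s['clock'],s['eef_pos'],np.degrees(s['tcp_rot']),s['qpos'].round(2),s['opening'])
plan([482.2,287.1,80],yaw=np.radians(217.5))
```

```text
17.15 [484.72342753 273.89399938 186.77790014] [ 1.79991078e+02 -6.74513964e-02 -1.42629773e+02] [ 0.51  0.27  1.8  -0.    1.08 -1.71] 0.4021948970911234
tool cm [-0.61  1.2  10.68] tool rotvec deg [ 0.  -0.1 -0.1] world [  -2.5   13.2 -106.8]
```

Request:
{"method": "move_arm", "body": {"increments": [{"tx": -0.3, "ty": 0.6, "tz": 3, "rx": 0, "ry": 0, "rz": 0, "gripper": -1}, {"tx": -0.3, "ty": 0.6, "tz": 3, "rx": 0, "ry": 0, "rz": 0, "gripper": -1}, {"tx": 0, "ty": 0, "tz": 2, "rx": 0, "ry": 0, "rz": 0, "gripper": -1}, {"tx": 0, "ty": 0, "tz": 2, "rx": 0, "ry": 0, "rz": 0, "gripper": -1}, {"tx": 0, "ty": 0, "tz": 2, "rx": 0, "ry": 0, "rz": 0, "gripper": -1}, {"tx": 0, "ty": 0, "tz": 1, "rx": 0, "ry": 0, "rz": 0, "gripper": -1}, {"tx": 0, "ty": 0, "tz": 0, "rx": 0, "ry": 0, "rz": 0, "gripper": -1}, {"tx": 0, "ty": 0, "tz": 0, "rx": 0, "ry": 0, "rz": 0, "gripper": -1}, {"tx": 0, "ty": 0, "tz": 0, "rx": 0, "ry": 0, "rz": 0, "gripper": -1}]}}

```text
clock: 18.05
eef_pos: [483.2, 287.7, 58.4]
tcp_rot: [-3.141, 0.002, -2.487]
contact_force: [1.0, 0.1, -2.5]
opening: 0.404
```

Run:
```python
from lookw import *
s,p,d,W=look('ins'); m=r.camera_model('wrist')
R=Ro.from_euler('xyz',s['tcp_rot']).as_matrix();n=161; g=np.linspace(-20,20,n)
X,Y=np.meshgrid(-.7+g,g)
a,b=wpix(np.c_[X.ravel(),Y.ravel(),np.full(n*n,-52.4)]@R.T+s['eef_pos'],m,s);a=a.reshape(n,n).astype(np.float32);b=b.reshape(n,n).astype(np.float32)
im=cv2.remap(p,a,b,cv2.INTER_CUBIC)
save('rect2',np.ascontiguousarray(np.flipud(im.transpose(1,0,2))),3)
plan([482.2,287.1,52],yaw=np.radians(217.5),s=s)
```

```text
18.05 [483.2 287.7  58.4] [-3.141e+00  2.000e-03 -2.487e+00] [ 0.53  0.44  1.89  0.    0.82 -1.69] [ 1.   0.1 -2.5]
tool cm [0.12 0.02 0.64] tool rotvec deg [-0.   0.1  0. ] world [-1.  -0.6 -6.4]
```

View pics/rect2.png

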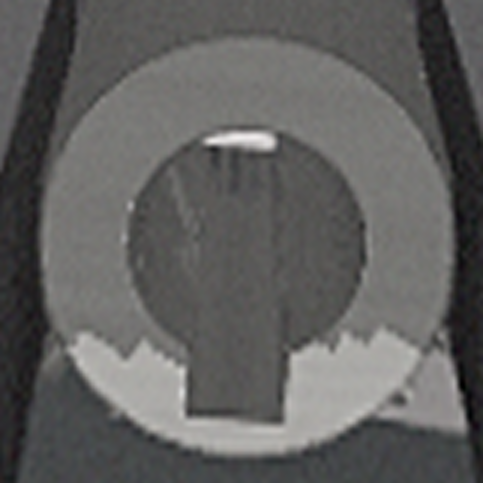

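Bore and keyway are aligned in the picture, with the keyway toward the hinge side; the shaft is hidden from this angle. That was my 12th view, so I go on by force and numbers.

Request:
{"method": "move_arm", "body": {"increments": [{"tx": 0.1, "ty": 0, "tz": 0.6, "rx": 0, "ry": 0, "rz": 0, "gripper": -1}, {"tx": 0, "ty": 0, "tz": 0.6, "rx": 0, "ry": 0, "rz": 0, "gripper": -1}, {"tx": 0, "ty": 0, "tz": 0.4, "rx": 0, "ry": 0, "rz": 0, "gripper": -1}, {"tx": 0, "ty": 0, "tz": 0.4, "rx": 0, "ry": 0, "rz": 0, "gripper": -1}, {"tx": 0, "ty": 0, "tz": 0, "rx": 0, "ry": 0, "rz": 0, "gripper": -1}]}}

```text
clock: 18.6
eef_pos: [481.2, 286.4, 36.7]
tcp_rot: [3.141, -0.001, -2.487]
contact_force: [-0.9, 0.3, -3.3]
opening: 0.404
```

Request:
{"method": "move_arm", "body": {"increments": [{"tx": 0, "ty": 0, "tz": 0.3, "rx": 0, "ry": 0, "rz": 0, "gripper": -1}, {"tx": 0, "ty": 0, "tz": 0.3, "rx": 0, "ry": 0, "rz": 0, "gripper": -1}, {"tx": 0, "ty": 0, "tz": 0, "rx": 0, "ry": 0, "rz": 0, "gripper": -1}]}}

```text
clock: 18.9
eef_pos: [481.5, 286.5, 31.0]
tcp_rot: [3.142, -0.0, -2.486]
contact_force: [-0.5, -0.7, -2.7]
opening: 0.403
```

Request:
{"method": "move_arm", "body": {"increments": [{"tx": -0.05, "ty": 0, "tz": 0.2, "rx": 0, "ry": 0, "rz": 0, "gripper": -1}, {"tx": 0, "ty": 0, "tz": 0.2, "rx": 0, "ry": 0, "rz": 0, "gripper": -1}, {"tx": 0, "ty": 0, "tz": 0, "rx": 0, "ry": 0, "rz": 0, "gripper": -1}, {"tx": 0, "ty": 0, "tz": 0, "rx": 0, "ry": 0, "rz": 0, "gripper": -1}]}}

```text
clock: 19.3
eef_pos: [482.1, 286.9, 27.4]
tcp_rot: [3.142, -0.0, -2.487]
contact_force: [-0.5, 0.2, -2.4]
opening: 0.401
```

Past the key top (44 mm) with no contact force, so the key is in the keyway. I continue to the seat.

Request:
{"method": "move_arm", "body": {"increments": [{"tx": 0, "ty": 0, "tz": 0.4, "rx": 0, "ry": 0, "rz": 0, "gripper": -1}, {"tx": 0, "ty": 0, "tz": 0.4, "rx": 0, "ry": 0, "rz": 0, "gripper": -1}, {"tx": 0, "ty": 0, "tz": 0.4, "rx": 0, "ry": 0, "rz": 0, "gripper": -1}, {"tx": 0, "ty": 0, "tz": 0.4, "rx": 0, "ry": 0, "rz": 0, "gripper": -1}, {"tx": 0, "ty": 0, "tz": 0.3, "rx": 0, "ry": 0, "rz": 0, "gripper": -1}, {"tx": 0, "ty": 0, "tz": 0, "rx": 0, "ry": 0, "rz": 0, "gripper": -1}]}}

```text
clock: 19.9
eef_pos: [481.8, 286.7, 7.8]
tcp_rot: [3.141, -0.001, -2.487]
contact_force: [0.5, -0.5, -2.3]
opening: 0.405
```

Request:
{"method": "move_arm", "body": {"increments": [{"tx": 0, "ty": 0, "tz": 0.15, "rx": 0, "ry": 0, "rz": 0, "gripper": -1}, {"tx": 0, "ty": 0, "tz": 0.15, "rx": 0, "ry": 0, "rz": 0, "gripper": -1}, {"tx": 0, "ty": 0, "tz": 0.15, "rx": 0, "ry": 0, "rz": 0, "gripper": -1}, {"tx": 0, "ty": 0, "tz": 0.05, "rx": 0, "ry": 0, "rz": 0, "gripper": -1}, {"tx": 0, "ty": 0, "tz": 0, "rx": 0, "ry": 0, "rz": 0, "gripper": -1}]}}

```text
clock: 20.4
eef_pos: [482.1, 287.0, 3.5]
tcp_rot: [-3.142, 0.0, -2.486]
contact_force: [-0.2, -0.3, -2.1]
opening: 0.402
```

Request:
{"method": "move_arm", "body": {"increments": [{"tx": 0, "ty": 0, "tz": 0.1, "rx": 0, "ry": 0, "rz": 0, "gripper": -1}, {"tx": 0, "ty": 0, "tz": 0.1, "rx": 0, "ry": 0, "rz": 0, "gripper": -1}, {"tx": 0, "ty": 0, "tz": 0, "rx": 0, "ry": 0, "rz": 0, "gripper": -1}]}}

```text
clock: 20.7
eef_pos: [482.2, 287.0, 3.4]
tcp_rot: [-3.142, 0.0, -2.486]
contact_force: [-7.8, -4.8, 22.9]
opening: 0.399
```

Seated: +23 N at the expected height. I release and rise.

Request:
{"method": "move_arm", "body": {"increments": [{"tx": 0, "ty": 0, "tz": -0.1, "rx": 0, "ry": 0, "rz": 0, "gripper": 0.2}, {"tx": 0, "ty": 0, "tz": 0, "rx": 0, "ry": 0, "rz": 0, "gripper": 0.3}, {"tx": 0, "ty": 0, "tz": 0, "rx": 0, "ry": 0, "rz": 0, "gripper": 0.3}, {"tx": 0, "ty": 0, "tz": 0, "rx": 0, "ry": 0, "rz": 0, "gripper": 0.3}, {"tx": 0, "ty": 0, "tz": 0, "rx": 0, "ry": 0, "rz": 0, "gripper": 0.3}, {"tx": 0, "ty": 0, "tz": -1, "rx": 0, "ry": 0, "rz": 0, "gripper": 0.3}, {"tx": 0, "ty": 0, "tz": -2, "rx": 0, "ry": 0, "rz": 0, "gripper": 0.3}, {"tx": 0, "ty": 0, "tz": -3, "rx": 0, "ry": 0, "rz": 0, "gripper": 0.3}, {"tx": 0, "ty": 0, "tz": -4, "rx": 0, "ry": 0, "rz": 0, "gripper": 0.3}, {"tx": 0, "ty": 0, "tz": -4, "rx": 0, "ry": 0, "rz": 0, "gripper": 0.3}, {"tx": 2, "ty": 0, "tz": -4, "rx": 0, "ry": 0, "rz": 0, "gripper": 0.3}, {"tx": 2, "ty": 0, "tz": -3, "rx": 0, "ry": 0, "rz": 0, "gripper": 0.3}]}}

```text
clock: 21.9
eef_pos: [450.6, 262.7, 215.6]
tcp_rot: [-3.141, 0.003, -2.486]
contact_force: [0.1, 0.3, -0.3]
opening: 0.65
```

Request:
{"method": "move_arm", "body": {"increments": [{"tx": 1, "ty": 0, "tz": -2, "rx": 0, "ry": 0, "rz": 0, "gripper": -1}, {"tx": 0, "ty": 0, "tz": 0, "rx": 0, "ry": 0, "rz": 0, "gripper": -1}, {"tx": 0, "ty": 0, "tz": 0, "rx": 0, "ry": 0, "rz": 0, "gripper": -1}, {"tx": 0, "ty": 0, "tz": 0, "rx": 0, "ry": 0, "rz": 0, "gripper": -1}, {"tx": 0, "ty": 0, "tz": 0, "rx": 0, "ry": 0, "rz": 0, "gripper": -1}]}}

```text
clock: 22.4
eef_pos: [442.1, 256.4, 231.2]
tcp_rot: [3.141, -0.002, -2.486]
contact_force: [0.5, -0.1, -0.4]
opening: -0.003
```

Run:
```python
from lookw import *
s,p,d,W=look('seat'); print(s['opening'])
c=np.array([483,287.4]);rr=np.hypot(W[...,0]-c[0],W[...,1]-c[1])
for lo,hi in((20,36),(50,62)):
    k=W[(rr<45)&(W[...,2]>lo)&(W[...,2]<hi)]
    if len(k): print(lo,hi,len(k),np.median(k,0).round(1),cv2.minEnclosingCircle(cv2.convexHull(k[:,:2].astype(np.float32))))
# box rim fit & lid hinge, knob
for q in('stay_knob','lid_hinge','lid_edge','stay_pivot','shaft_seat'):
    for o in r.place_of(q,'wrist')[:2]:
        a,b=map(int,o['location']);print(q,o['confidence'],a,b,W[a,b].round(1))
# gather all box points for rim edges
yaw=np.radians(26.9);bx=np.array([np.cos(yaw),np.sin(yaw)]);by=np.array([-bx[1],bx[0]])
D=W[...,:2]-c;U=D@bx;V=D@by;k=(np.abs(W[...,2]-80)<4)&(np.abs(U)<110)&(np.abs(V)<110)
print('rim U',np.percentile(U[k],[0.5,2,98,99.5]).round(1),'V',np.percentile(V[k],[.5,2,98,99.5]).round(1))
k2=k&(U<-60);A=np.polyfit(V[k2],U[k2],1);print('front wall slope',A, U[k2].min(),U[k2].max())
for nm,kk in(('L',k&(V>65)&(U<70)),('R',k&(V<-65)&(U<70))):
    print(nm,kk.sum(),np.polyfit(U[kk],V[kk],1),np.percentile(V[kk],[2,98]))
for cn in('scene','side'):
    p2,d2=r.grab_frame(cn);P,v,u=pts(cn,d2);Wm=np.full(d2.shape+(3,),np.nan);Wm[v,u]=P;np.savez(cn+'2.npz',p=p2,W=Wm)
    for o in r.cut_out('stay_knob',cn)[:2]: print(cn,'knob',o['confidence'],o['bbox'],np.nanmedian(Wm[o['mask']],0).round(1),o['mask'].sum(),p2[o['mask']].mean(0))
    for o in r.place_of('stay_knob',cn)[:2]: a,b=map(int,o['location']);print(cn,o,Wm[a,b].round(1))
    q=Wm.reshape(-1,3);U=(q[:,:2]-c)@bx;V=(q[:,:2]-c)@by
    k=(V<-125)&(V>-160)&(np.abs(U)<120)&(q[:,2]>60)&(q[:,2]<140)
    print('near -y zone',k.sum(),np.c_[U[k],V[k],q[k,2]].round()[:40].tolist())
```

```text
22.4 [442.1 256.4 231.2] [ 3.141e+00 -2.000e-03 -2.486e+00] [ 0.52  0.15  1.84  0.    1.15 -1.7 ] [ 0.5 -0.1 -0.4]
-0.0034113898028438868
20 36 1536 [474.5 281.3  26.7] ((482.54351806640625, 288.19921875), 38.26405715942383)
50 62 578 [481.1 286.6  55.5] ((482.363037109375, 288.4703674316406), 18.289562225341797)
stay_knob 0.6 233 130 [584.3 185.6 116.1]
lid_hinge 0.37 189 253 [472.4 275.6  56.3]
shaft_seat 0.43 191 253 [474.6 277.2  55.8]
rim U [-75.7 -75.5  92.1  93.7] V [-87.5 -80.2  78.5  79.1]
front wall slope [-1.96891613e-03 -7.19331426e+01] -76.07578702073786 -60.01969121136473
L 633 [1.31281969e-02 7.55006003e+01] [67.73368085 79.09765253]
R 690 [-2.33463733e-02 -7.71619988e+01] [-87.07862377 -67.80678672]
scene knob 0.71 [218.2, 122.7, 242.1, 178.3] [577.1 218.5 111.7] 196 [93.68877551 93.92857143 92.23469388]
scene knob 0.54 [179.6, 92.4, 231.6, 147.4] [578.8 323.  169.1] 1970 [33.98375635 34.5213198  34.13553299]
scene {'location': [153.4, 238.8], 'confidence': 0.49} [587.8 178.9 117.3]
near -y zone 85 [[52.0, -128.0, 119.0], [52.0, -132.0, 120.0], [54.0, -134.0, 118.0], 
[... 1377 characters left out ...]
 120.0], [58.0, -131.0, 114.0], [45.0, -139.0, 113.0], [48.0, -141.0, 115.0], [51.0, -145.0, 118.0], [54.0, -144.0, 118.0], [56.0, -140.0, 115.0], [59.0, -137.0, 114.0], [46.0, -146.0, 115.0], [49.0, -149.0, 117.0], [52.0, -149.0, 117.0], [54.0, -144.0, 115.0], [57.0, -144.0, 115.0], [59.0, -143.0, 115.0], [44.0, -150.0, 114.0], [47.0, -151.0, 115.0], [50.0, -153.0, 116.0], [53.0, -153.0, 117.0], [55.0, -150.0, 115.0], [58.0, -150.0, 116.0], [59.0, -140.0, 110.0], [44.0, -149.0, 110.0], [48.0, -155.0, 114.0], [50.0, -155.0, 114.0], [53.0, -152.0, 113.0], [56.0, -154.0, 115.0], [58.0, -152.0, 114.0], [60.0, -147.0, 111.0], [-115.0, -133.0, 71.0], [-112.0, -133.0, 71.0], [45.0, -153.0, 109.0]]
```

Gear seated: hub top 55.5 mm, disc top at the right height. Knob found at box-frame U≈51, V≈-140 from the shaft, top at about z 119, as it must be. I work out the approach.

```bash
cat >> h.py <<'E'
yb=np.radians(26.9);bx=np.array([np.cos(yb),np.sin(yb)]);by=np.array([-bx[1],bx[0]]);sh=np.array([483.,287.5])
def w(U,V,z): return np.r_[sh+U*bx+V*by,z]
def UV(X): D=np.asarray(X)[...,:2]-sh; return D@bx,D@by
E
python3 - <<'E'
from h import *
yw=np.radians(206.9)
for nm in('seat',):
    p,d,s,m,W,v,u=wload(nm)
U=[];k=[]
for cn in('scene2','side2'):
    q=np.load(cn+'.npz')['W'].reshape(-1,3);U,V=UV(q)
    k=(V<-127)&(V>-152)&(U>30)&(U<75)&(q[:,2]>90)&(q[:,2]<130);print(cn,'U',np.percentile(U[k],[3,50,97]),'z',np.percentile(q[k,2],[3,50,97]))
    k=(V<-105)&(V>-180)&(U>30)&(U<150)&(q[:,2]>125);print('above',k.sum())
    k=(V<-100)&(V>-190)&(U>75)&(U<160)&(q[:,2]>30);print('behind',k.sum(),q[k,2].max() if k.any() else 0,np.percentile(U[k],[0,50]) if k.any() else 0)
plan(w(51,-143,231),yaw=yw)
E
```

```text
scene2 U [41.60149326 46.10277249 54.12032042] z [106.2605506  115.56511334 119.7589009 ]
above 0
behind 12 45.05653957666085 [156.62084205 158.95421196]
side2 U [44.26664713 53.32356932 60.18602455] z [102.92259049 114.90055411 118.52382912]
above 0
behind 0 0 0
tool cm [ -7.48 -15.01   0.14] tool rotvec deg [ 0.   0.  10.6] world [150.7 -73.5  -1.4]
```

Request:
{"method": "move_arm", "body": {"increments": [{"tx": -1.5, "ty": -3, "tz": 0, "rx": 0, "ry": 0, "rz": 0, "gripper": -1}, {"tx": -1.5, "ty": -3, "tz": 0, "rx": 0, "ry": 0, "rz": 0, "gripper": -1}, {"tx": -1.5, "ty": -3, "tz": 0, "rx": 0, "ry": 0, "rz": 0, "gripper": -1}, {"tx": -1.5, "ty": -3, "tz": 0, "rx": 0, "ry": 0, "rz": 0, "gripper": -1}, {"tx": -1.5, "ty": -3, "tz": 0, "rx": 0, "ry": 0, "rz": 0, "gripper": -1}, {"tx": 0, "ty": 0, "tz": 2, "rx": 0, "ry": 0, "rz": 5.3, "gripper": -1}, {"tx": 0, "ty": 0, "tz": 3, "rx": 0, "ry": 0, "rz": 5.3, "gripper": -1}, {"tx": 0, "ty": 0, "tz": 3, "rx": 0, "ry": 0, "rz": 0, "gripper": -1}, {"tx": 0, "ty": 0, "tz": 2.5, "rx": 0, "ry": 0, "rz": 0, "gripper": -1}, {"tx": 0, "ty": 0, "tz": 1, "rx": 0, "ry": 0, "rz": 0, "gripper": -1}, {"tx": 0, "ty": 0, "tz": 0, "rx": 0, "ry": 0, "rz": 0, "gripper": -1}, {"tx": 0, "ty": 0, "tz": 0, "rx": 0, "ry": 0, "rz": 0, "gripper": -1}]}}

```text
clock: 24.2
eef_pos: [594.0, 183.5, 118.4]
tcp_rot: [-3.141, 0.001, -2.671]
contact_force: [0.3, 0.7, -0.1]
opening: -0.0
```

Run:
```python
from h import *
s=r.sense();print(s['eef_pos'],UV(s['eef_pos']),np.degrees(s['tcp_rot'][2]),s['qpos'].round(2))
plan(w(51,-143,92),yaw=np.radians(206.9))
```

```text
[594.00709585 183.48562449 118.43286273] (np.float64(51.936140100355495), np.float64(-142.98322626458653)) -153.0606037252389 [ 0.3   0.44  1.72  0.    0.99 -1.74]
tool cm [ 0.1  -0.    2.64] tool rotvec deg [-0.   0.1  0. ] world [ -0.8  -0.4 -26.4]
```

Request:
{"method": "move_arm", "body": {"increments": [{"tx": 0, "ty": 0, "tz": 0.7, "rx": 0, "ry": 0, "rz": 0, "gripper": -1}, {"tx": 0, "ty": 0, "tz": 0.7, "rx": 0, "ry": 0, "rz": 0, "gripper": -1}, {"tx": 0, "ty": 0, "tz": 0.7, "rx": 0, "ry": 0, "rz": 0, "gripper": -1}, {"tx": 0, "ty": 0, "tz": 0.4, "rx": 0, "ry": 0, "rz": 0, "gripper": -1}, {"tx": 0, "ty": 0, "tz": 0, "rx": 0, "ry": 0, "rz": 0, "gripper": -1}]}}

```text
clock: 24.7
eef_pos: [593.1, 183.1, 91.8]
tcp_rot: [3.141, -0.001, -2.671]
contact_force: [-0.3, -0.8, -1.0]
opening: -0.0
```

Request:
{"method": "move_arm", "body": {"increments": [{"tx": 0, "ty": 0, "tz": 0.2, "rx": 0, "ry": 0, "rz": 0, "gripper": -1}, {"tx": 0, "ty": 0, "tz": 0.2, "rx": 0, "ry": 0, "rz": 0, "gripper": -1}, {"tx": 0, "ty": 0, "tz": 0, "rx": 0, "ry": 0, "rz": 0, "gripper": -1}]}}

```text
clock: 25.0
eef_pos: [595.4, 184.1, 89.7]
tcp_rot: [-3.141, 0.004, -2.672]
contact_force: [1.7, 1.3, 4.6]
opening: -0.003
```

Contact at TCP z 89.7, so the 30 mm offset is confirmed. I press slowly along the knob's circle.

Request:
{"method": "move_arm", "body": {"increments": [{"tx": -0.25, "ty": 0, "tz": 0.2, "rx": 0, "ry": 0, "rz": 0, "gripper": -1}, {"tx": -0.25, "ty": 0, "tz": 0.2, "rx": 0, "ry": 0, "rz": 0, "gripper": -1}, {"tx": -0.25, "ty": 0, "tz": 0.2, "rx": 0, "ry": 0, "rz": 0, "gripper": -1}, {"tx": -0.22, "ty": 0, "tz": 0.22, "rx": 0, "ry": 0, "rz": 0, "gripper": -1}, {"tx": -0.22, "ty": 0, "tz": 0.22, "rx": 0, "ry": 0, "rz": 0, "gripper": -1}, {"tx": -0.22, "ty": 0, "tz": 0.22, "rx": 0, "ry": 0, "rz": 0, "gripper": -1}]}}

```text
clock: 25.6
eef_pos: [608.6, 190.8, 78.1]
tcp_rot: [-3.141, 0.006, -2.672]
contact_force: [0.7, 1.1, 12.3]
opening: 0.002
```

Request:
{"method": "move_arm", "body": {"increments": [{"tx": -0.2, "ty": 0, "tz": 0.24, "rx": 0, "ry": 0, "rz": 0, "gripper": -1}, {"tx": -0.2, "ty": 0, "tz": 0.24, "rx": 0, "ry": 0, "rz": 0, "gripper": -1}, {"tx": -0.2, "ty": 0, "tz": 0.24, "rx": 0, "ry": 0, "rz": 0, "gripper": -1}, {"tx": -0.1, "ty": 0, "tz": 0.2, "rx": 0, "ry": 0, "rz": 0, "gripper": -1}, {"tx": -0.1, "ty": 0, "tz": 0.2, "rx": 0, "ry": 0, "rz": 0, "gripper": -1}, {"tx": -0.1, "ty": 0, "tz": 0.2, "rx": 0, "ry": 0, "rz": 0, "gripper": -1}, {"tx": 0, "ty": 0, "tz": 0, "rx": 0, "ry": 0, "rz": 0, "gripper": -1}]}}

```text
clock: 26.3
eef_pos: [613.8, 193.1, 71.6]
tcp_rot: [-3.14, 0.001, -2.668]
contact_force: [-33.5, -15.3, 81.8]
opening: -0.001
```

```bash
cat > lid.py <<'E'
from h import *
def lid(cn):
    p,d=r.grab_frame(cn);P,v,u=pts(cn,d);U,V=UV(P);z=P[:,2]
    k=(np.abs(V)<70)&(U>-90)&(U<135)&(z>92)&(z<290)
    U,V,z=U[k],V[k],z[k]
    # angle about the hinge (U=95,z=80)
    rr=np.hypot(U-95,z-80);k=(rr>50)&(rr<185);a=np.arctan2(z-80,95-U)[k]
    print(cn,k.sum(),'lid angle pct',np.percentile(a,[5,25,50,75,95]).round(2) if k.any() else None,'maxz',np.percentile(z,99).round(),'rmax',rr[k].max().round())
def knob(cn):
    f=r.cut_out('stay_knob',cn)
if __name__=='__main__':
    s=r.sense();print(s['clock'],s['eef_pos'].round(1),np.round(UV(s['eef_pos']),1),s['contact_force'].round(1))
    lid('scene');lid('side')
E
python3 lid.py
```

```text
26.3 [613.8 193.1  71.6] [  73.9 -143.4] [-33.5 -15.3  81.8]
scene 1385 lid angle pct [1.44 1.46 1.48 1.49 1.5 ] maxz 256.0 rmax 178.0
side 19 lid angle pct [1.6  1.62 1.64 1.66 1.68] maxz 166.0 rmax 90.0
```

Request:
{"method": "move_arm", "body": {"increments": [{"tx": 0.1, "ty": 0, "tz": -0.3, "rx": 0, "ry": 0, "rz": 0, "gripper": -1}, {"tx": 0.1, "ty": 0, "tz": -0.3, "rx": 0, "ry": 0, "rz": 0, "gripper": -1}, {"tx": 0, "ty": 0, "tz": 0, "rx": 0, "ry": 0, "rz": 0, "gripper": -1}]}}

```text
clock: 26.7
eef_pos: [612.8, 192.9, 73.0]
tcp_rot: [-3.141, 0.003, -2.67]
contact_force: [-14.6, -4.9, 36.2]
opening: 0.004
```

```bash
python3 lid.py
python3 - <<'E'
from h import *
for cn in('scene','side'):
    p,d=r.grab_frame(cn);P,v,u=pts(cn,d);U,V=UV(P);z=P[:,2]
    k=(V<-95)&(V>-190)&(U>20)&(U<140)&(z>25)&(z<260)
    print(cn)
    for lo in range(30,200,10):
        q=k&(z>=lo)&(z<lo+10)
        if q.sum()>3: print(lo,q.sum(),'U',np.percentile(U[q],[2,50,98]).round(),'V',np.percentile(V[q],[2,50,98]).round())
    for o in r.place_of('stay_knob',cn)[:2]:print(o)
    np.savez(cn+'3.npz',p=p,d=d)
E
```

```text
26.7 [612.8 192.9  73. ] [  73.  -143.1] [-14.6  -4.9  36.2]
scene 1379 lid angle pct [1.43 1.46 1.47 1.48 1.5 ] maxz 255.0 rmax 178.0
side 32 lid angle pct [1.59 1.61 1.63 1.65 1.68] maxz 162.0 rmax 84.0
scene
80 6 U [62. 65. 79.] V [-151. -141.  -99.]
90 53 U [60. 66. 76.] V [-152. -127.  -99.]
100 16 U [60. 65. 67.] V [-152. -142. -129.]
110 20 U [59. 63. 76.] V [-153. -145. -130.]
120 25 U [61. 64. 73.] V [-154. -145. -128.]
130 22 U [60. 63. 72.] V [-154. -142. -127.]
140 34 U [58. 62. 70.] V [-164. -141. -113.]
150 77 U [58. 63. 81.] V [-174. -143. -105.]
160 62 U [55. 60. 84.] V [-184. -137.  -98.]
170 68 U [54. 60. 76.] V [-187. -135.  -97.]
180 69 U [55. 60. 71.] V [-189. -142.  -96.]
190 71 U [51. 61. 70.] V [-189. -149.  -96.]
{'location': [155.2, 242.0], 'confidence': 0.48}
side
80 9 U [65. 71. 76.] V [-155. -153. -152.]
90 26 U [64. 72. 79.] V [-157. -153. -140.]
100 19 U [64. 75. 84.] V [-156. -151. -143.]
110 26 U [63. 71. 83.] V [-160. -155. -147.]
120 28 U [64. 74. 84.] V [-159. -154. -149.]
130 6 U [68. 72. 78.] V [-158. -156. -153.]
140 15 U [62. 79. 86.] V [-177. -173. -136.]
150 17 U [62. 79. 86.] V [-183. -174. -155.]
160 19 U [62. 80. 89.] V [-190. -184. -152.]
170 20 U [57. 81. 90.] V [-166. -160. -151.]
180 27 U [57. 79. 90.] V [-185. -163. -150.]
190 36 U [55. 82. 92.] V [-189. -162. -134.]
{'location': [197.8, 316.7], 'confidence': 0.7}
```

Run:
```python
from h import *
for cn in('scene','side'):
    f=np.load(cn+'3.npz');P,v,u=pts(cn,f['d']);U,V=UV(P);z=P[:,2]
    print(cn)
    for lo in range(180,460,20):
        q=(V<-60)&(V>-220)&(U>-60)&(U<150)&(z>=lo)&(z<lo+20)
        if q.sum()>5: print(lo,q.sum(),'U',np.percentile(U[q],[1,50,99]).round(),'V',np.percentile(V[q],[1,50,99]).round())
    q=(V<-85)&(V>-100)&(U>-60)&(U<150)&(z>90)&(z<330);print('links?',np.c_[U[q],V[q],z[q]].round()[::max(1,q.sum()//25)].tolist())
s=r.sense();print(s['contact_force'],s['wrist_torque'],s['joint_efforts'].round(1))
```

```text
scene
180 247 U [52. 63. 87.] V [-202. -136.  -63.]
200 177 U [51. 62. 87.] V [-187. -144.  -62.]
220 122 U [34. 60. 86.] V [-179. -144.  -60.]
240 197 U [33. 45. 86.] V [-179. -148.  -61.]
260 202 U [33. 43. 80.] V [-178. -154. -108.]
280 128 U [31. 39. 72.] V [-181. -154. -109.]
300 194 U [30. 39. 85.] V [-181. -155. -106.]
320 188 U [31. 39. 74.] V [-180. -155. -109.]
340 208 U [31. 39. 75.] V [-180. -155. -112.]
360 211 U [32. 39. 77.] V [-179. -155. -110.]
380 200 U [29. 38. 67.] V [-201. -154. -108.]
400 263 U [22. 44. 80.] V [-208. -143.  -84.]
420 271 U [-5. 35. 97.] V [-211. -193.  -82.]
440 303 U [-30.  22.  99.] V [-210. -194.  -75.]
links? [[76.0, -87.0, 201.0], [77.0, -89.0, 197.0], [72.0, -88.0, 197.0], [67.0, -97.0, 202.0], [67.0, -90.0, 198.0], [67.0, -96.0, 198.0], [71.0, -88.0, 190.0], [69.0, -95.0, 194.0], [59.0, -87.0, 195.0], [65.0, -90.0, 191.0], [68.0, -95.0, 191.0], [60.0, -86.0, 191.0], [63.0, -91.0, 190.0], [66.0, -96.0, 188.0], [59.0, -86.0, 187.0], [61.0, -92.0, 188.0], [62.0, -98.0, 188.0], [59.0, -92.0, 185.0], [61.0, -98.0, 185.0], [61.0, -88.0, 179.0],
[... 765 characters left out ...]
 V [-183. -176. -145.]
360 265 U [ 35.  76. 110.] V [-183. -176. -150.]
380 182 U [ 38.  90. 114.] V [-204. -176. -136.]
400 265 U [ 22.  67. 116.] V [-211. -206. -103.]
420 467 U [ -1.  63. 125.] V [-214. -206. -104.]
440 663 U [-26.  61. 126.] V [-214. -202.  -99.]
links? [[91.0, -90.0, 180.0], [94.0, -88.0, 179.0], [96.0, -90.0, 181.0], [91.0, -89.0, 176.0], [94.0, -90.0, 177.0], [92.0, -85.0, 171.0], [94.0, -89.0, 173.0], [92.0, -85.0, 168.0], [90.0, -89.0, 163.0], [93.0, -88.0, 164.0], [90.0, -87.0, 159.0], [90.0, -86.0, 155.0], [89.0, -90.0, 148.0], [98.0, -86.0, 130.0]]
[-14.49081147  -4.38049487  35.80744518] [-0.37659302  1.47596253  0.78863428] [ -0.4 -44.8 -24.9   0.5  -4.1   0.8]
```

The gripper's knuckles (out to V≈-86 at z 170-200) met the upper stay link. I back off, turn the tool about 50° so its narrow side faces the links, and move outward.

Request:
{"method": "move_arm", "body": {"increments": [{"tx": 0.2, "ty": 0, "tz": -1, "rx": 0, "ry": 0, "rz": 0, "gripper": -1}, {"tx": 0.2, "ty": 0, "tz": -1.5, "rx": 0, "ry": 0, "rz": 0, "gripper": -1}, {"tx": 0, "ty": -0.8, "tz": -1.5, "rx": 0, "ry": 0, "rz": 0, "gripper": -1}, {"tx": 0, "ty": 0, "tz": 0, "rx": 0, "ry": 0, "rz": -8.4, "gripper": -1}, {"tx": 0, "ty": 0, "tz": 0, "rx": 0, "ry": 0, "rz": -8.4, "gripper": -1}, {"tx": 0, "ty": 0, "tz": 0, "rx": 0, "ry": 0, "rz": -8.4, "gripper": -1}, {"tx": 0, "ty": 0, "tz": 0, "rx": 0, "ry": 0, "rz": -8.4, "gripper": -1}, {"tx": 0, "ty": 0, "tz": 0, "rx": 0, "ry": 0, "rz": -8.4, "gripper": -1}, {"tx": 0, "ty": 0, "tz": 0, "rx": 0, "ry": 0, "rz": -8.4, "gripper": -1}, {"tx": 0, "ty": 0, "tz": 0, "rx": 0, "ry": 0, "rz": 0, "gripper": -1}]}}

```text
clock: 28.0
eef_pos: [612.7, 183.4, 109.2]
tcp_rot: [-3.141, 0.0, -1.79]
contact_force: [-0.5, 0.4, -0.8]
opening: 0.0
```

```bash
python3 lid.py
python3 - <<'E'
from h import *
s=r.sense();print(np.degrees(s['tcp_rot'][2]),s['qpos'].round(2))
for cn in('scene','side'):
    p,d=r.grab_frame(cn);P,v,u=pts(cn,d);U,V=UV(P);z=P[:,2]
    k=(V<-127)&(V>-155)&(U>35)&(U<110)&(z>75)&(z<120)
    print(cn,k.sum(),np.percentile(U[k],[3,50,97]).round(),'V',np.percentile(V[k],[3,97]).round(),np.percentile(z[k],[3,50,97]).round())
plan(w(71,-150,76))
E
```

```text
28.0 [612.7 183.4 109.2] [  68.6 -151.5] [-0.5  0.4 -0.8]
scene 1373 lid angle pct [1.43 1.45 1.46 1.47 1.49] maxz 255.0 rmax 178.0
side 22 lid angle pct [1.59 1.6  1.62 1.64 1.66] maxz 172.0 rmax 93.0
-102.92813775165008 [ 0.29  0.47  1.68 -0.    0.99 -2.63]
scene 49 [60. 66. 77.] V [-151. -129.] [ 88.  98. 104.]
side 53 [64. 71. 79.] V [-155. -132.] [ 84.  97. 101.]
tool cm [-0.25 -0.13  3.29] tool rotvec deg [0. 0. 0.] world [  1.8   2.2 -32.9]
```

Request:
{"method": "move_arm", "body": {"increments": [{"tx": -0.25, "ty": -0.1, "tz": 1.5, "rx": 0, "ry": 0, "rz": 0, "gripper": -1}, {"tx": 0, "ty": 0, "tz": 1, "rx": 0, "ry": 0, "rz": 0, "gripper": -1}, {"tx": 0, "ty": 0, "tz": 0.7, "rx": 0, "ry": 0, "rz": 0, "gripper": -1}, {"tx": 0, "ty": 0, "tz": 0.3, "rx": 0, "ry": 0, "rz": 0, "gripper": -1}, {"tx": -0.1, "ty": -0.1, "tz": 0.2, "rx": 0, "ry": 0, "rz": 0, "gripper": -1}, {"tx": 0, "ty": 0, "tz": 0, "rx": 0, "ry": 0, "rz": 0, "gripper": -1}]}}

```text
clock: 28.8
eef_pos: [614.8, 186.9, 71.7]
tcp_rot: [3.141, -0.0, -1.792]
contact_force: [-2.3, 0.2, 6.0]
opening: -0.001
```

Request:
{"method": "move_arm", "body": {"increments": [{"tx": -0.1, "ty": -0.1, "tz": 0.2, "rx": 0, "ry": 0, "rz": 0, "gripper": -1}, {"tx": -0.1, "ty": -0.1, "tz": 0.2, "rx": 0, "ry": 0, "rz": 0, "gripper": -1}, {"tx": 0, "ty": 0, "tz": 0, "rx": 0, "ry": 0, "rz": 0, "gripper": -1}]}}

```text
clock: 29.1
eef_pos: [617.4, 188.2, 68.2]
tcp_rot: [-3.142, -0.0, -1.792]
contact_force: [-2.4, -2.4, 11.0]
opening: -0.002
```

Request:
{"method": "move_arm", "body": {"increments": [{"tx": -0.1, "ty": -0.1, "tz": 0.2, "rx": 0, "ry": 0, "rz": 0, "gripper": -1}, {"tx": 0, "ty": 0, "tz": 0, "rx": 0, "ry": 0, "rz": 0, "gripper": -1}, {"tx": -0.1, "ty": -0.1, "tz": 0.2, "rx": 0, "ry": 0, "rz": 0, "gripper": -1}, {"tx": 0, "ty": 0, "tz": 0, "rx": 0, "ry": 0, "rz": 0, "gripper": -1}, {"tx": -0.1, "ty": -0.1, "tz": 0.2, "rx": 0, "ry": 0, "rz": 0, "gripper": -1}, {"tx": 0, "ty": 0, "tz": 0, "rx": 0, "ry": 0, "rz": 0, "gripper": -1}]}}

```text
clock: 29.7
eef_pos: [621.0, 190.1, 62.8]
tcp_rot: [-3.141, -0.001, -1.792]
contact_force: [-4.4, -4.2, 16.0]
opening: 0.003
```

```bash
python3 lid.py
```

```text
29.7 [621.  190.1  62.8] [  79.  -149.3] [-4.4 -4.2 16. ]
scene 492 lid angle pct [0.9  0.91 0.91 0.93 0.96] maxz 225.0 rmax 180.0
side 317 lid angle pct [0.95 0.96 0.97 0.98 1.  ] maxz 222.0 rmax 175.0
```

Stay broken: the lid now reads about 0.95 rad in both cameras. I rise and go over to the lid's outer face.

Request:
{"method": "move_arm", "body": {"increments": [{"tx": 0, "ty": 0, "tz": -1, "rx": 0, "ry": 0, "rz": 0, "gripper": -1}, {"tx": 0, "ty": 0, "tz": -4, "rx": 0, "ry": 0, "rz": 0, "gripper": -1}, {"tx": 0, "ty": 0, "tz": -4.5, "rx": 0, "ry": 0, "rz": 0, "gripper": -1}, {"tx": 0, "ty": 0, "tz": -4.5, "rx": 0, "ry": 0, "rz": 0, "gripper": -1}, {"tx": 0, "ty": 0, "tz": -4.5, "rx": 0, "ry": 0, "rz": 0, "gripper": -1}, {"tx": -2.3, "ty": 3, "tz": 0, "rx": 0, "ry": 0, "rz": 0, "gripper": -1}, {"tx": -2.3, "ty": 3, "tz": 0, "rx": 0, "ry": 0, "rz": 0, "gripper": -1}, {"tx": -2.3, "ty": 3, "tz": 0, "rx": 0, "ry": 0, "rz": 0, "gripper": -1}, {"tx": -2.3, "ty": 3.1, "tz": 0, "rx": 0, "ry": 0, "rz": 0, "gripper": -1}, {"tx": 0, "ty": 0, "tz": 0, "rx": 0, "ry": 0, "rz": 8.4, "gripper": -1}, {"tx": 0, "ty": 0, "tz": 0, "rx": 0, "ry": 0, "rz": 8.4, "gripper": -1}, {"tx": 0, "ty": 0, "tz": 0, "rx": 0, "ry": 0, "rz": 8.4, "gripper": -1}]}}

```text
clock: 31.0
eef_pos: [522.5, 307.4, 246.4]
tcp_rot: [3.141, -0.0, -2.237]
contact_force: [-0.1, 0.3, 0.5]
opening: -0.001
```

Request:
{"method": "move_arm", "body": {"increments": [{"tx": 0, "ty": 0, "tz": 0, "rx": 0, "ry": 0, "rz": 8.4, "gripper": -1}, {"tx": 0, "ty": 0, "tz": 0, "rx": 0, "ry": 0, "rz": 8.4, "gripper": -1}, {"tx": 0, "ty": 0, "tz": 0, "rx": 0, "ry": 0, "rz": 8.4, "gripper": -1}, {"tx": 0, "ty": 0, "tz": 0, "rx": 0, "ry": 0, "rz": 0, "gripper": -1}, {"tx": 0, "ty": 0, "tz": 0, "rx": 0, "ry": 0, "rz": 0, "gripper": -1}]}}

```text
clock: 31.5
eef_pos: [522.9, 306.9, 246.4]
tcp_rot: [3.142, -0.0, -2.667]
contact_force: [-0.4, -0.0, -0.9]
opening: 0.003
```

```bash
python3 lid.py
python3 - <<'E'
from lookw import *
s,p,d,W=look('lid');U,V=UV(W);z=W[...,2]
rr=np.hypot(U-95,z-80);k=(np.abs(V)<60)&(rr>40)&(rr<185)&(z>90)
a=np.arctan2(z-80,95-U)[k];print('wrist',k.sum(),np.percentile(a,[10,50,90]) if k.any() else 0, np.degrees(s['tcp_rot'][2]))
for a in(1.0,.9,.8,.7,.6,.5,.4,.3,.2,.1,0.): print(a,round(95-150*np.cos(a)+8*np.sin(a)+12,1),round(80+150*np.sin(a)+8*np.cos(a)-30,1))
E
```

```text
31.5 [522.9 306.9 246.4] [44.4 -0.7] [-0.4 -0.  -0.9]
scene 482 lid angle pct [0.9  0.91 0.91 0.93 0.96] maxz 289.0 rmax 179.0
side 764 lid angle pct [0.96 0.97 1.   1.03 1.08] maxz 287.0 rmax 174.0
31.6 [523.  306.9 246.5] [ 3.142 -0.    -2.668] [ 0.53  0.29  1.63  0.    1.23 -1.52] [-0.5 -0.5 -0.1]
wrist 10974 [0.95123602 0.98512108 1.05561067] -152.87324424647875
1.0 32.7 180.5
0.9 20.0 172.5
0.8 8.2 163.2
0.7 -2.6 152.8
0.6 -12.3 141.3
0.5 -20.8 128.9
0.4 -28.0 115.8
0.3 -33.9 102.0
0.2 -38.4 87.6
0.1 -41.5 72.9
0.0 -43.0 58.0
```

Request:
{"method": "move_arm", "body": {"increments": [{"tx": 0, "ty": 0, "tz": 2.5, "rx": 0, "ry": 0, "rz": 0, "gripper": -1}, {"tx": 0, "ty": 0, "tz": 2, "rx": 0, "ry": 0, "rz": 0, "gripper": -1}, {"tx": 0, "ty": 0, "tz": 1.5, "rx": 0, "ry": 0, "rz": 0, "gripper": -1}, {"tx": 0, "ty": 0, "tz": 0.5, "rx": 0, "ry": 0, "rz": 0, "gripper": -1}, {"tx": 0.5, "ty": 0, "tz": 0, "rx": 0, "ry": 0, "rz": 0, "gripper": -1}, {"tx": 0.5, "ty": 0, "tz": 0, "rx": 0, "ry": 0, "rz": 0, "gripper": -1}, {"tx": 0, "ty": 0, "tz": 0, "rx": 0, "ry": 0, "rz": 0, "gripper": -1}]}}

```text
clock: 32.35
eef_pos: [513.8, 302.3, 182.6]
tcp_rot: [3.142, 0.001, -2.671]
contact_force: [0.2, 1.0, 0.2]
opening: 0.001
```

Request:
{"method": "move_arm", "body": {"increments": [{"tx": 0.4, "ty": 0, "tz": 0.25, "rx": 0, "ry": 0, "rz": 0, "gripper": -1}, {"tx": 0.4, "ty": 0, "tz": 0.25, "rx": 0, "ry": 0, "rz": 0, "gripper": -1}, {"tx": 0.4, "ty": 0, "tz": 0.3, "rx": 0, "ry": 0, "rz": 0, "gripper": -1}, {"tx": 0.4, "ty": 0, "tz": 0.3, "rx": 0, "ry": 0, "rz": 0, "gripper": -1}, {"tx": 0.4, "ty": 0, "tz": 0.3, "rx": 0, "ry": 0, "rz": 0, "gripper": -1}, {"tx": 0.4, "ty": 0, "tz": 0.3, "rx": 0, "ry": 0, "rz": 0, "gripper": -1}]}}

```text
clock: 32.95
eef_pos: [492.7, 291.5, 164.5]
tcp_rot: [3.142, 0.001, -2.671]
contact_force: [2.1, 1.2, 1.2]
opening: 0.003
```

```bash
python3 lid.py
```

```text
32.95 [492.7 291.5 164.5] [10.4 -0.8] [2.1 1.2 1.2]
scene 415 lid angle pct [0.8  0.81 0.84 0.93 1.03] maxz 289.0 rmax 185.0
side 828 lid angle pct [0.85 0.88 0.91 0.95 1.05] maxz 288.0 rmax 185.0
```

Request:
{"method": "move_arm", "body": {"increments": [{"tx": 0.37, "ty": 0, "tz": 0.35, "rx": 0, "ry": 0, "rz": 0, "gripper": -1}, {"tx": 0.37, "ty": 0, "tz": 0.35, "rx": 0, "ry": 0, "rz": 0, "gripper": -1}, {"tx": 0.37, "ty": 0, "tz": 0.35, "rx": 0, "ry": 0, "rz": 0, "gripper": -1}, {"tx": 0.35, "ty": 0, "tz": 0.4, "rx": 0, "ry": 0, "rz": 0, "gripper": -1}, {"tx": 0.35, "ty": 0, "tz": 0.4, "rx": 0, "ry": 0, "rz": 0, "gripper": -1}, {"tx": 0.35, "ty": 0, "tz": 0.4, "rx": 0, "ry": 0, "rz": 0, "gripper": -1}, {"tx": 0.3, "ty": 0, "tz": 0.43, "rx": 0, "ry": 0, "rz": 0, "gripper": -1}, {"tx": 0.3, "ty": 0, "tz": 0.43, "rx": 0, "ry": 0, "rz": 0, "gripper": -1}, {"tx": 0.3, "ty": 0, "tz": 0.43, "rx": 0, "ry": 0, "rz": 0, "gripper": -1}]}}

```text
clock: 33.95
eef_pos: [465.3, 277.5, 128.9]
tcp_rot: [-3.142, 0.0, -2.671]
contact_force: [1.7, 0.9, 1.2]
opening: -0.001
```

```bash
python3 lid.py
```

```text
33.95 [465.3 277.5 128.9] [-20.3  -0.9] [1.7 0.9 1.2]
scene 755 lid angle pct [0.52 0.55 0.59 0.67 0.81] maxz 289.0 rmax 185.0
side 1023 lid angle pct [0.53 0.55 0.58 0.63 0.88] maxz 288.0 rmax 185.0
```

Request:
{"method": "move_arm", "body": {"increments": [{"tx": 0.25, "ty": 0, "tz": 0.44, "rx": 0, "ry": 0, "rz": 0, "gripper": -1}, {"tx": 0.25, "ty": 0, "tz": 0.44, "rx": 0, "ry": 0, "rz": 0, "gripper": -1}, {"tx": 0.25, "ty": 0, "tz": 0.44, "rx": 0, "ry": 0, "rz": 0, "gripper": -1}, {"tx": 0.2, "ty": 0, "tz": 0.46, "rx": 0, "ry": 0, "rz": 0, "gripper": -1}, {"tx": 0.2, "ty": 0, "tz": 0.46, "rx": 0, "ry": 0, "rz": 0, "gripper": -1}, {"tx": 0.2, "ty": 0, "tz": 0.46, "rx": 0, "ry": 0, "rz": 0, "gripper": -1}, {"tx": 0.15, "ty": 0, "tz": 0.48, "rx": 0, "ry": 0, "rz": 0, "gripper": -1}, {"tx": 0.15, "ty": 0, "tz": 0.48, "rx": 0, "ry": 0, "rz": 0, "gripper": -1}, {"tx": 0.15, "ty": 0, "tz": 0.48, "rx": 0, "ry": 0, "rz": 0, "gripper": -1}]}}

```text
clock: 34.95
eef_pos: [449.3, 269.4, 87.4]
tcp_rot: [-3.142, 0.0, -2.672]
contact_force: [0.8, 0.1, 1.2]
opening: -0.001
```

Request:
{"method": "move_arm", "body": {"increments": [{"tx": 0.1, "ty": 0, "tz": 0.4, "rx": 0, "ry": 0, "rz": 0, "gripper": -1}, {"tx": 0.1, "ty": 0, "tz": 0.4, "rx": 0, "ry": 0, "rz": 0, "gripper": -1}, {"tx": 0.1, "ty": 0, "tz": 0.4, "rx": 0, "ry": 0, "rz": 0, "gripper": -1}, {"tx": 0, "ty": 0, "tz": 0.4, "rx": 0, "ry": 0, "rz": 0, "gripper": -1}, {"tx": 0, "ty": 0, "tz": 0.3, "rx": 0, "ry": 0, "rz": 0, "gripper": -1}, {"tx": 0, "ty": 0, "tz": 0.3, "rx": 0, "ry": 0, "rz": 0, "gripper": -1}]}}

```text
clock: 35.55
eef_pos: [446.2, 267.9, 65.4]
tcp_rot: [-3.142, -0.001, -2.671]
contact_force: [0.3, -0.6, 1.1]
opening: -0.002
```

```bash
python3 lid.py
```

```text
35.55 [446.2 267.9  65.4] [-41.7  -0.9] [ 0.3 -0.6  1.1]
scene 1348 lid angle pct [0.08 0.1  0.15 0.47 0.65] maxz 289.0 rmax 185.0
side 569 lid angle pct [0.08 0.12 0.43 0.66 0.8 ] maxz 289.0 rmax 185.0
```

Nearly shut. I go slowly the last 7-9 mm until it rests on the rim.

Request:
{"method": "move_arm", "body": {"increments": [{"tx": 0, "ty": 0, "tz": 0.2, "rx": 0, "ry": 0, "rz": 0, "gripper": -1}, {"tx": 0, "ty": 0, "tz": 0.2, "rx": 0, "ry": 0, "rz": 0, "gripper": -1}, {"tx": 0, "ty": 0, "tz": 0.2, "rx": 0, "ry": 0, "rz": 0, "gripper": -1}, {"tx": 0, "ty": 0, "tz": 0.1, "rx": 0, "ry": 0, "rz": 0, "gripper": -1}, {"tx": 0, "ty": 0, "tz": 0, "rx": 0, "ry": 0, "rz": 0, "gripper": -1}]}}

```text
clock: 36.15
eef_pos: [446.7, 268.2, 61.0]
tcp_rot: [3.142, 0.0, -2.671]
contact_force: [-9.4, -5.6, 31.6]
opening: -0.001
```

Request:
{"method": "move_arm", "body": {"increments": [{"tx": 0, "ty": 0, "tz": 0.1, "rx": 0, "ry": 0, "rz": 0, "gripper": -1}, {"tx": 0, "ty": 0, "tz": 0.1, "rx": 0, "ry": 0, "rz": 0, "gripper": -1}, {"tx": 0, "ty": 0, "tz": 0, "rx": 0, "ry": 0, "rz": 0, "gripper": -1}]}}

```text
clock: 36.45
eef_pos: [446.8, 268.2, 60.8]
tcp_rot: [3.142, 0.0, -2.671]
contact_force: [-15.6, -9.1, 55.7]
opening: -0.0
```

Firm stop. I lift off and check the lid's plane.

Request:
{"method": "move_arm", "body": {"increments": [{"tx": 0, "ty": 0, "tz": -0.3, "rx": 0, "ry": 0, "rz": 0, "gripper": -1}, {"tx": 0, "ty": 0, "tz": -2, "rx": 0, "ry": 0, "rz": 0, "gripper": -1}, {"tx": 0, "ty": 0, "tz": -4, "rx": 0, "ry": 0, "rz": 0, "gripper": -1}, {"tx": 0, "ty": 0, "tz": -4, "rx": 0, "ry": 0, "rz": 0, "gripper": -1}, {"tx": 0, "ty": 0, "tz": -4, "rx": 0, "ry": 0, "rz": 0, "gripper": -1}, {"tx": 0, "ty": 0, "tz": -2, "rx": 0, "ry": 0, "rz": 0, "gripper": -1}, {"tx": 0, "ty": 0, "tz": 0, "rx": 0, "ry": 0, "rz": 0, "gripper": -1}, {"tx": 0, "ty": 0, "tz": 0, "rx": 0, "ry": 0, "rz": 0, "gripper": -1}]}}

```text
clock: 37.25
eef_pos: [446.6, 268.1, 219.6]
tcp_rot: [3.142, 0.001, -2.671]
contact_force: [-0.2, 0.1, -0.3]
opening: 0.001
```

```bash
cat > chk.py <<'E'
from lookw import *
s,p,d,W=look('shut')
def fit(nm,P):
    U,V=UV(P);z=P[:,2]
    k=(np.abs(V)<70)&(U>-72)&(U<85)&(z>75)&(z<125)
    A=np.c_[U[k],V[k],np.ones(k.sum())];x=np.linalg.lstsq(A,z[k],rcond=None)[0]
    e=np.abs(A@x-z[k])<3;x=np.linalg.lstsq(A[e],z[k][e],rcond=None)[0]
    print(nm,k.sum(),'tilt U',x[0].round(4),'V',x[1].round(4),'z at edge -79',(x[2]-79*x[0]).round(1),'z at hinge 95',(x[2]+95*x[0]).round(1))
fit('wrist',W[~np.isnan(W[...,0])])
for cn in('scene','side'):
    p,d=r.grab_frame(cn);P,v,u=pts(cn,d);fit(cn,P)
    U,V=UV(P);z=P[:,2];k=(V<-128)&(V>-155)&(U>40)&(U<120)&(z>45)&(z<120)
    if k.sum()>5:print('knob U',np.percentile(U[k],[3,97]).round(),'z top',np.percentile(z[k],97).round(1))
E
python3 chk.py
```

```text
37.25 [446.6 268.1 219.6] [ 3.142e+00  1.000e-03 -2.671e+00] [ 0.54  0.17  1.84  0.    1.13 -1.5 ] [-0.2  0.1 -0.3]
wrist 13888 tilt U 0.0044 V -0.0003 z at edge -79 89.1 z at hinge 95 89.9
scene 1531 tilt U 0.0033 V 0.0027 z at edge -79 90.2 z at hinge 95 90.8
knob U [74. 88.] z top 79.7
side 1217 tilt U 0.0029 V -0.0009 z at edge -79 88.0 z at hinge 95 88.5
knob U [77. 93.] z top 77.2
```

The lid is flat to 0.004 rad, the edge is level with the hinge, and the knob is at its shut height. The arm touches nothing, so I hand in.

```bash
python3 -c "
from rig import r
print(r.sense()['clock'],r.sign_off())"
```

```text
the job is handed in; nothing more can be done
37.4 None
```

I handed the job in at 37.4 s: the gear is on the shaft, the stay is broken and the lid is shut. The one doubt is a force spike while pressing the knob, described below.

**What I did**
- I took the steel gear (the yellow one was the look-alike) and turned it about 101° so its keyway matched the key.
- I pushed it home until it stopped with 23 N on the seat.
- I then broke the stay by pressing the knob, and lowered the lid with the closed fingertips.

**Last checks**
- **Gear:** before closing the lid, the hub top measured 55.5 mm (56 expected). It had gone down past the key with no resistance.
- **Lid:** it lies flat to within 0.005 rad in all three cameras, with its outer face at 88–91 mm (88 expected).
- **Knob:** its top is at about 78 mm, which is where it should be with the lid shut.
- **Robot:** the arm was clear of everything when I handed in.

**What went wrong or disagreed**
- **Missed grasps:** the first two attempts closed above the hub. The fingers end about 30 mm short of the stated TCP; the depth picture and later contacts confirmed this.
- **Force spike:** on the first knob press, the gripper's knuckles apparently caught the upper stay link. The wrist force reached 88 N or so before I backed off, turned the tool and finished at 16 N or less. I can't tell how much of that was on the gripper's body, so the 40 N limit may have been passed there.
- **Final push:** I pressed the lid down with about 58 N through the fingertips. That is under the 120 N wrist limit, but more than was needed.
- **Not seen:** I used all 12 picture views before the insertion, so everything after that was checked by depth and force only.

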